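# Load the sample rack, latch it and present it to the bench camera

## Robot

A 7-joint arm with a two-finger parallel gripper is mounted at the origin on the work surface. World frame = base frame: x ahead of the robot, y to its left, z up, the work surface at z = 0. Lengths are in m, angles in rad, forces in N, time in s.
With the tool pointing down it reaches from about 0.4 to 0.85 m from the base axis. Payload 10.4 kg.
Tool frame: the origin (TCP) lies at the very end of the fingers, on their centre line; the grasp point (between the pads) lies 19 mm behind it; z points along the fingers, y is the line along which they close (so a half turn about z gives the same grasp; the last joint's range is limited). The gripper opens to 87 mm and grips with 3 to 60 N. Pads are 19 mm wide; open, the fingers measure 117 mm over their backs; the gripper's body (75 mm by 190 mm) begins 51 mm behind the grasp point.
Start: joints at [-1.244, 0.332, -0.065, 1.46, 0.022, 1.35, -0.088], TCP at [0.214, 0.587, 0.223] pointing down, gripper open.
Joint ranges: [-2.6, 2.6], [-0.5, 2.12], [-1.47, 1.34], [0.16, 2.42], [-1.27, 4.41], [0.06, 2.06], [-2.6, 2.6]. Speed limits (rad/s): [2.22, 2.22, 2.79, 2.79, 3.14, 3.14, 3.14].

## Interface

Orientations are given as a unit quaternion [x, y, z, w].
In Python, from bench import read_state, cams, workorder gives the robot as it stands.
- The arm moves only by the shell command python3 -m crank 'ROWS' [FORCE]. ROWS is text: rows parted by semicolons, each of 5 numbers parted by spaces: the shift along the tool's x, y, z scaled (see below), then the turn about the tool's z scaled (see below), then the opening, from -1 (shut) to 1 (fully open). In form: dx dy dz yaw jaw; .... A call has 1 to 10 rows; each row shifts and turns the commanded pose from where the row before left it, along the tool's axes as they then stand; what a row does not reach is not made up. The controller multiplies each number of a shift by 200 mm and each number of a turn by 90 degrees. A row lasts 1/10 s, in which the tool goes at most 50 mm and 8.59 degrees, less where a joint would pass 70% of its speed; a pose out of reach is approached as far as the arm can. A call with a number of a shift or a turn outside -1 to 1 is refused whole. A call with a gripper value outside its range is refused whole. The fingers move at their own pace and stop on an object; FORCE is the grip in N (left out, the last holds). Time passes only in rows, so rows that do not move let the fingers close. It gives the time, the measured TCP pose, the force, the opening and the grip force at its end, in the units of the state.
- read_state(): the state, without advancing time (a new reading comes with each control period).
- cams.camera(name): name is "scene" or "top" or "wrist"; returns a dict with "img" (384x512x3 uint8, blue, green, red), "K" (3x3 intrinsics, pixels), "xyz" and "attitude" of the camera in the world; the wrist camera has in their place "mount" (4x4, takes a point from camera to tool coordinates, whose origin is the TCP and whose axes are the flange's). Camera axes: x right, y down, z forward; pixel columns grow to the right and rows downward; lengths in m; the calibration is good to about 2 mm. A picture is of the moment at which its call begins: read the wrist's pose just before it. There is no depth.
- workorder.close_job(): hands the job in; it is judged then, once.
The state is a dict: "time": time; "joint_positions": joint angles; "joint_vel": joint speeds; "joint_torque": joint torques, N m; "ee_pos": TCP position; "eef_rot": TCP orientation; "ft_force": force on the tool from outside, world axes, zero at the start; "torque": the same for the moment, N m; "width": finger opening in m; "grip_force": force on a finger pad.
Only numpy, scipy, OpenCV 4.12 (cv2) and the standard library are available. Lean on these libraries where they do the work, as an engineer would, in place of code of your own. Each camera call takes 0.05 s, during which the arm holds its last target. There are 200 camera calls.

## Task

Get the sample jars ready for their picture: bring the tipped sample rack back level against its stop, stand every amber sample jar on the bench upright in a compartment of its own, and swing the steel keeper bar down until it clicks fully home across the front of the rack. Then, with the bar shut, turn the rack so that its front faces the bench camera squarely, tip it 30 degrees towards the camera, and let go; leave the other glassware and tools where they stand.

Things in the scene. Friction and masses are not known exactly. Their poses are not given: they have to be found in the camera images.
- stand: fixed round grey foot of the rack, 150 mm across, 22 mm high; origin at the centre of its underside, on the swivel axis; its x axis is the direction in which the rack's front looks at swivel 0
- turntable (a joint): swivel of the aluminium yoke (306 mm long crossbeam, top 32 mm above the bench, with 92 mm high uprights at both ends) about the vertical axis of the stand, rad, counter-clockwise from above positive, -1.2 to 1.2; stiff: it takes about 0.5 N m and stays where it is left
- turntable_axis (a point): point on the swivel axis on top of the yoke's crossbeam, 32 mm above the bench; x axis: where the front of the rack looks, y axis: along the row of compartments, z up (it swivels but does not tilt)
- rack (a joint): tilt of the rack in the yoke, rad: 0 is level, against a hard stop; grows to 0.9 as the top of the rack tips forwards (towards its own front, away from its tube handle); 30 degrees is 0.524. Stiff: it takes about 0.9 N m and stays where it is left
- rack_mid (a point): middle of the wooden rack, on its horizontal tilt axis, 75 mm above the bench; x forwards to the open front, y along the row to the keeper bar's hinge end, z up out of the rack (tilts and swivels with it). The rack is 244 mm long and 66 mm deep outside, a row of four compartments, floor at z = -25 mm, back and front walls up to z = +1 mm, end walls to +21 mm, 5 mm dividers to +1 mm
- rack_handle (a point): centre of the horizontal steel tube handle behind the rack's back wall, 14 mm thick, 120 mm long, parallel to the row and to the tilt axis, at (-85, 0, 45) mm from rack_mid; can be pinched from above and used to turn and tip the rack
- slot1 (a point): centre of the floor of the compartment nearest the keeper bar's hinge, at (0, 87, -25) mm from rack_mid; compartments are 54 mm front to back, 52 mm along the row, 58 mm apart centre to centre; axes as rack_mid
- slot2 (a point): centre of the floor of the second compartment
- slot3 (a point): centre of the floor of the third compartment
- slot4 (a point): centre of the floor of the compartment nearest the keeper bar's catch
- keeper (a joint): keeper bar, hinged at the +y end of the rack's front, swinging in the upright plane of the front, rad: 0 shut (bar lies level across the front of the jars, against a stop), grows as the free end rises, 1.75 fully open; friction (0.13 N m) holds it anywhere; a spring ball in the catch snaps over its tip in the last 0.06 rad (3 to 6 N at the grip)
- keeper_grip (a point): grip point on the black round peg of the keeper bar: 14 mm thick, 50 mm long, pointing forwards (rack +x, parallel to the bar's hinge axis), 225 mm from the hinge; the point is 33 mm out from the bar's front face. The bar is 250 mm long, 12 mm high, 10 mm thick; its hinge is at (32, 122, 10) mm from rack_mid, so shut the point is at (70, -103, 10) mm
- camera: fixed white bench camera on a post, 195 mm high overall, standing beyond the rack; its ORIGIN lies on the rack's swivel axis at bench level and its x axis points from there to the camera, whose black lens is 268 mm out and 165 mm above the bench: the rack faces the camera squarely when turntable_axis x is parallel to this x
- jar1: a squat amber glass sample jar with a plain steel screw cap, diameter 46 mm over glass and cap alike, 58 mm tall, 0.09 to 0.17 kg; origin at the centre of its underside, z up through the cap. Two to four of the four jars are present
- jar2: a squat amber glass sample jar with a plain steel screw cap, diameter 46 mm over glass and cap alike, 58 mm tall, 0.09 to 0.17 kg; origin at the centre of its underside, z up through the cap. Two to four of the four jars are present
- jar3: a squat amber glass sample jar with a plain steel screw cap, diameter 46 mm over glass and cap alike, 58 mm tall, 0.09 to 0.17 kg; origin at the centre of its underside, z up through the cap. Two to four of the four jars are present
- jar4: a squat amber glass sample jar with a plain steel screw cap, diameter 46 mm over glass and cap alike, 58 mm tall, 0.09 to 0.17 kg; origin at the centre of its underside, z up through the cap. Two to four of the four jars are present
- reagent1: large amber reagent bottle with a blue cap, 84 mm wide, 184 mm tall, not to be disturbed; origin under its centre
- reagent2: second such bottle, not to be disturbed
- beaker: glass beaker 76 mm wide, 95 mm tall, not to be disturbed; origin under its centre
- washbottle: white bottle with a red cap, 64 mm wide, 150 mm tall, not to be disturbed
- tipbox: grey box 120 x 85 x 55 mm, not to be disturbed; origin under its centre
- pipette: white pipette lying on the bench, 230 mm long, 26 mm thick, not to be disturbed; origin at its middle
Things that resemble listed ones, but are neither listed nor needed, are in the scene too. What is shaped like the jar1 but red is not meant.

How it is judged:
On the way, in this order (a step that is already met when the one before it is completed fails the run):
1. the rack is level against its stop (value of joint rack below 0.06 rad), for 0.2 s.
2. every jar stands upright in a compartment, the rack level and the bar still open (x of jar1 in the frame of rack_mid between -0.013 and 0.013 m and y of jar1 in the frame of rack_mid between -0.112 and 0.112 m and z of jar1 in the frame of rack_mid between -0.033 and -0.017 m and angle between the z axis of each of jar1, jar2, jar3, jar4 and the z axis of rack_mid, either way round below 0.2 rad and x of jar2 in the frame of rack_mid between -0.013 and 0.013 m and y of jar2 in the frame of rack_mid between -0.112 and 0.112 m and z of jar2 in the frame of rack_mid between -0.033 and -0.017 m and x of jar3 in the frame of rack_mid between -0.013 and 0.013 m and y of jar3 in the frame of rack_mid between -0.112 and 0.112 m and z of jar3 in the frame of rack_mid between -0.033 and -0.017 m and x of jar4 in the frame of rack_mid between -0.013 and 0.013 m and y of jar4 in the frame of rack_mid between -0.112 and 0.112 m and z of jar4 in the frame of rack_mid between -0.033 and -0.017 m and value of joint rack below 0.06 rad and value of joint keeper above 0.3 rad), for 0.2 s.
3. the keeper bar is fully shut over the loaded rack, which is not yet tipped (under 0.25 rad) (x of jar1 in the frame of rack_mid between -0.013 and 0.013 m and y of jar1 in the frame of rack_mid between -0.112 and 0.112 m and z of jar1 in the frame of rack_mid between -0.033 and -0.017 m and angle between the z axis of each of jar1, jar2, jar3, jar4 and the z axis of rack_mid, either way round below 0.2 rad and x of jar2 in the frame of rack_mid between -0.013 and 0.013 m and y of jar2 in the frame of rack_mid between -0.112 and 0.112 m and z of jar2 in the frame of rack_mid between -0.033 and -0.017 m and x of jar3 in the frame of rack_mid between -0.013 and 0.013 m and y of jar3 in the frame of rack_mid between -0.112 and 0.112 m and z of jar3 in the frame of rack_mid between -0.033 and -0.017 m and x of jar4 in the frame of rack_mid between -0.013 and 0.013 m and y of jar4 in the frame of rack_mid between -0.112 and 0.112 m and z of jar4 in the frame of rack_mid between -0.033 and -0.017 m and value of joint keeper below 0.04 rad and value of joint rack below 0.25 rad), for 0.2 s.
4. the rack faces the camera and is tipped 30 degrees towards it, bar shut (x of jar1 in the frame of rack_mid between -0.013 and 0.013 m and y of jar1 in the frame of rack_mid between -0.112 and 0.112 m and z of jar1 in the frame of rack_mid between -0.033 and -0.017 m and angle between the z axis of each of jar1, jar2, jar3, jar4 and the z axis of rack_mid, either way round below 0.2 rad and x of jar2 in the frame of rack_mid between -0.013 and 0.013 m and y of jar2 in the frame of rack_mid between -0.112 and 0.112 m and z of jar2 in the frame of rack_mid between -0.033 and -0.017 m and x of jar3 in the frame of rack_mid between -0.013 and 0.013 m and y of jar3 in the frame of rack_mid between -0.112 and 0.112 m and z of jar3 in the frame of rack_mid between -0.033 and -0.017 m and x of jar4 in the frame of rack_mid between -0.013 and 0.013 m and y of jar4 in the frame of rack_mid between -0.112 and 0.112 m and z of jar4 in the frame of rack_mid between -0.033 and -0.017 m and value of joint keeper below 0.04 rad and angle between the x axis of turntable_axis and the x axis of camera, either way round below 0.09 rad and value of joint rack between 0.4336 and 0.6136 rad), for 0.2 s.
At the end, for the whole second after the job is handed in: every jar upright in a compartment (foot within 8 mm of its floor, 13 mm of the row's centre line, axis within 0.2 rad of the rack's), keeper bar shut (under 0.04 rad), rack front within 0.09 rad of facing the camera, tilt 0.524 rad within 0.09, all at rest (all of step 4 and linear speed of each of jar1, jar2, jar3, jar4 below 0.02 m/s and velocity of joint rack between -0.03 and 0.03 rad/s); the robot touches nothing.
It fails at once if another bottle, beaker, box or pipette was moved more than 40 mm (distance of any of reagent1, reagent2, beaker, washbottle, tipbox, pipette from where it was at the start of the episode above 0.04 m).
Of jar1, jar2, jar3, jar4 only 2 to 4 are there at a start; the rules pass over those that are not, and their reading is None.
At some moment in a run one of jar1, jar2, jar3, jar4 may be knocked a few centimetres aside while the robot is not near it.
It also fails if it takes over 210 s, if anything falls off the work surface, if the arm or the gripper's body presses on something with over 40 N, if the wrist force passes 120 N, or if a joint passes its speed limit or range.

## Working session

There is one attempt and no reset: what is moved stays moved. The work goes in short steps, Python scripts to look and compute and a shell command to move; the robot and the scene stay as the last step left them, time stands still between calls to the robot, and variables do not carry over. Pictures are saved under pics/ and viewed, at most 14 in all, crops included, and the job is handed in when it is done.

```bash
ls; mkdir -p pics; python3 - <<'E'
from bench import read_state, cams
import cv2
print(read_state())
for n in ("scene","top"):
    c=cams.camera(n); cv2.imwrite(f"pics/{n}0.png",c["img"]); print(n,c["K"],c["xyz"],c["attitude"])
c=cams.camera("wrist"); print(c["K"],c["mount"])
E
```

```text
pics
{'time': 0.0, 'joint_positions': array([-1.24362648,  0.33288108, -0.06470514,  1.46095246,  0.02159476,
        1.34990182, -0.08845905]), 'joint_vel': array([-1.08098867e-03,  1.81038490e-03, -9.92366153e-06, -1.55630250e-03,
       -4.00529590e-04, -1.51599117e-04,  3.45197422e-04]), 'joint_torque': array([-1.21768251e-03, -6.23262548e+01,  2.34896393e-02, -3.89898098e+01,
       -6.15761708e-02,  3.97128391e-02,  1.43211200e-04]), 'ee_pos': array([0.21404218, 0.58678581, 0.22174288]), 'eef_rot': array([ 1.73962337e-01,  9.84752041e-01, -7.17311191e-04, -9.58701099e-05]), 'ft_force': array([ 1.49558878, -0.67269161, -0.33564921]), 'torque': array([-0.01530029,  0.01781098, -0.06251849]), 'grip_force': 0.0, 'width': 0.08682102056785182}
scene [[484.37586139   0.         253.28865977]
 [  0.         484.37586139 193.43492716]
 [  0.           0.           1.        ]] [ 1.48494076 -0.68659915  1.10287882] [ 0.8062007   0.41324627 -0.18732712 -0.37970581]
top [[402.42374912   0.         257.11114821]
 [  0.         402.42374912 196.36184091]
 [  0.           0.           1.        ]] [0.33370352 0.00984011 1.55219589] [-0.69966516  0.7106684  -0.04577324  0.05765329]
[[266.17625359   0.         255.54605813]
 [  0.         266.17625359 192.71990306]
 [  0.           0.           1.        ]] [[ 8.69656715e-04 -9.65079758e-01 -2.61954775e-01  7.11134959e-02]
 [ 9.99999255e-01  1.06355461e-03 -5.98419916e-04 -3.98698949e-04]
 [ 8.56126155e-04 -2.61954059e-01  9.65079964e-01 -1.62819043e-01]
 [ 0.00000000e+00  0.00000000e+00  0.00000000e+00  1.00000000e+00]]
```

View pics/scene0.png

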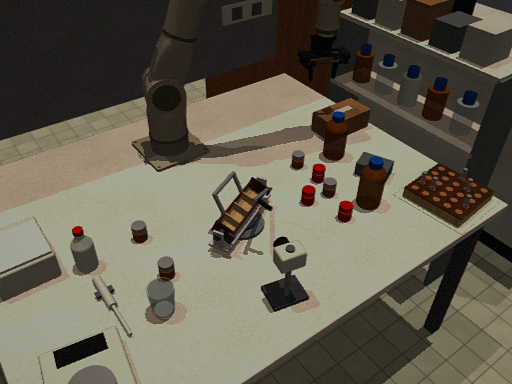

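View pics/top0.png

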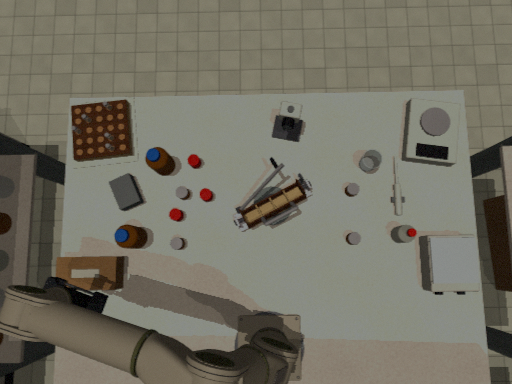

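```bash
cat > h.py <<'E'
from bench import read_state, cams
import cv2, numpy as np
from scipy.spatial.transform import Rotation as R
def cam(name):
    s=read_state(); c=cams.camera(name)
    if name=="wrist":
        T=np.eye(4);T[:3,:3]=R.from_quat(s["eef_rot"]).as_matrix();T[:3,3]=s["ee_pos"]
        M=T@c["mount"]; c["o"]=M[:3,3]; c["R"]=M[:3,:3]
    else:
        c["o"]=np.array(c["xyz"]); c["R"]=R.from_quat(c["attitude"]).as_matrix()
    return c
def ray(c,p,z):
    d=c["R"]@np.linalg.inv(c["K"])@[p[0],p[1],1]; return c["o"]+d*(z-c["o"][2])/d[2]
def proj(c,X):
    q=c["K"]@(c["R"].T@(np.asarray(X,float)-c["o"])); return q[:2]/q[2]
def tri(cs,ps):
    A=np.zeros((3,3));b=np.zeros(3)
    for c,p in zip(cs,ps):
        d=c["R"]@np.linalg.inv(c["K"])@[p[0],p[1],1];d/=np.linalg.norm(d)
        P=np.eye(3)-np.outer(d,d);A+=P;b+=P@c["o"]
    X=np.linalg.solve(A,b); return X,[np.round(proj(c,X)-p,1) for c,p in zip(cs,ps)]
def tool(X=None,yaw=None):
    """target world point of TCP -> shift in tool axes (units of 0.2 m); yaw: world heading of tool y -> units of 90 deg"""
    s=read_state();r=R.from_quat(s["eef_rot"]).as_matrix();o={}
    y=np.arctan2(r[1,1],r[0,1])
    if X is not None: o["shift"]=np.round(r.T@(np.asarray(X)-s["ee_pos"])/.2,3)
    o["yhead"]=round(np.degrees(y),1)
    if yaw is not None:
        d=(np.radians(yaw)-y+np.pi/2)%np.pi-np.pi/2
        o["turn"]=round(-d*2/np.pi,3)   # tool z is down
    return o
def jars(c,z=.058):
    """grey caps"""
    hsv=cv2.cvtColor(c["img"],cv2.COLOR_BGR2HSV)
    return hsv
E
python3 - <<'E'
from h import *
t=cam("top");s=cam("scene")
a=cv2.resize(t["img"][140:250,150:330],None,fx=4.4,fy=4.4,interpolation=3)[:300*2]
cv2.imwrite("pics/rt.png",a)
b=cv2.resize(s["img"][140:310,190:340],None,fx=3.5,fy=3.5,interpolation=3)
cv2.imwrite("pics/rs.png",b); print(a.shape,b.shape)
for p in [(182,193),(177,243),(352,189),(353,238)]: print(ray(t,p,.058))
for p in [(298,154),(330,182),(139,226),(166,262)]: print(ray(s,p,.058))
E
```

```text
(484, 792, 3) (595, 525, 3)
[0.57185003 0.31650067 0.058     ]
[0.38468088 0.33264505 0.058     ]
[ 0.57610607 -0.32259897  0.058     ]
[ 0.39332684 -0.31739444  0.058     ]
[0.39249909 0.32981348 0.058     ]
[0.58534462 0.31240874 0.058     ]
[ 0.40458202 -0.32357563  0.058     ]
[ 0.58518348 -0.32637376  0.058     ]
```

View pics/rt.png

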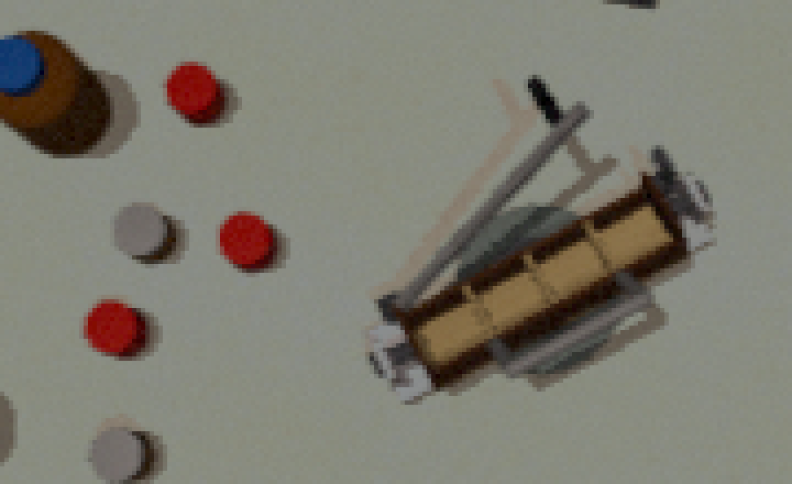

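View pics/rs.png

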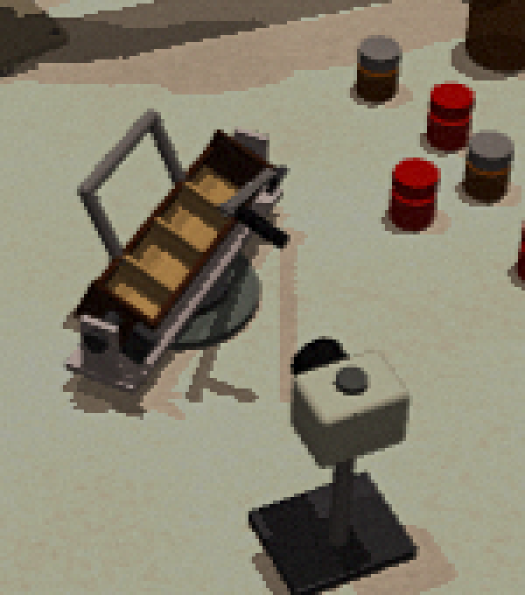

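```bash
cat >> h.py <<'E'
def caps(c,z=.058):
    """grey cap blobs -> world xy at z (top view): low saturation, not bench-coloured"""
    lab=cv2.cvtColor(cv2.GaussianBlur(c["img"],(3,3),0),cv2.COLOR_BGR2LAB).astype(int)
    return lab
E
python3 - <<'E'
from h import *
t=cam("top");s=cam("scene")
T=lambda x,y:(150+x/4.4,140+y/4.4); S=lambda x,y:(190+x/3.5,140+y/3.5)
def P(n,a,b): print(n,*tri([t,s],[T(*a),S(*b)]))
P("handle L",(510,370),(152,113));P("handle R",(650,295),(85,188))
P("peg tip",(533,84),(283,240));P("peg root",(555,118),(245,212));
P("bar tip",(582,112),(232,205))
P("jarA cap",(142,229),(490,147));P("jarB cap",(119,452),(379,48))
print("upright tops",ray(t,T(395,355),.092),ray(t,T(690,205),.092))
print("camera top",ray(t,(288,124),.19), ray(t,(290,107),.195))
img=t["img"]
for p in [(182,193),(177,243),(352,189),(353,238),(194,161),(220,150),(340,100)]: print(p,img[p[1],p[0]],cv2.cvtColor(img,cv2.COLOR_BGR2HSV)[p[1],p[0]])
a=cv2.resize(t["img"][90:150,255:325],None,fx=5,fy=5,interpolation=3)
b=cv2.resize(t["img"][170:260,325:415],None,fx=5,fy=5,interpolation=3)
o=np.zeros((450,800,3),np.uint8);o[:300,:350]=a;o[:,350:]=b;cv2.imwrite("pics/c2.png",o)
E
```

```text
handle L [0.44336614 0.00382838 0.14741288] [array([-0.3, -0.2]), array([-0.4,  0. ])]
handle R [ 0.50157807 -0.10770082  0.1505012 ] [array([-0.6, -0.3]), array([-0.8,  0. ])]
peg tip [ 0.67075143 -0.01877452  0.16692274] [array([-0.2, -0.2]), array([-0.4,  0. ])]
peg root [ 0.63900943 -0.03510657  0.18338453] [array([-0.3, -0.2]), array([-0.4,  0. ])]
bar tip [ 0.64091082 -0.0534741   0.20113835] [array([-0.9, -0.6]), array([-1.3,  0.1])]
jarA cap [0.57778261 0.31851897 0.04988432] [array([-0.3, -0.3]), array([-0.5,  0.1])]
jarB cap [0.38666001 0.33464773 0.05368578] [array([-0.3, -0.2]), array([-0.4,  0.1])]
upright tops [0.46085195 0.09726249 0.092     ] [ 0.58240607 -0.15021218  0.092     ]
camera top [ 0.78964233 -0.0807509   0.19      ] [ 0.84992787 -0.08902891  0.195     ]
(182, 193) [106 110 116] [ 12  22 116]
(177, 243) [108 112 117] [ 13  20 117]
(352, 189) [ 99 104 107] [ 19  19 107]
(353, 238) [ 99 102 109] [  9  23 109]
(194, 161) [  6   9 134] [  1 244 134]
(220, 150) [130 142 139] [ 38  22 142]
(340, 100) [132 141 138] [ 40  16 141]
```

View pics/c2.png

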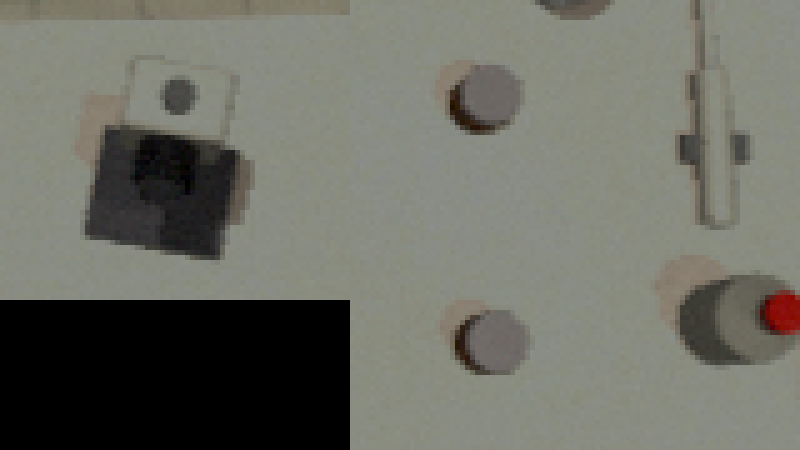

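Four amber jars with grey caps are at top px (182,193), (177,243), (353,190) and (354,238). The look-alikes I won't use are the red jars at (194,161), (206,195) and (176,215), and the larger reagent bottles at (160,160) and (130,236). The crops confirm the choice: plain steel caps on amber glass. The camera's lens is at (288,123). The rack's hinge end is on the left and its handle on the near side.

```bash
python3 -m crank '0 0 -0.2 0 1;0 0 -0.2 0 1;0 0 -0.2 0 1;0 0 0 0 1'; python3 - <<'E'
from h import *
print(tool((.4725,-.052,.30),27)); t=cam("top")
T=lambda x,y:(255+x/5,90+y/5)
for a,b in [((107,127),(240,150)),((87,237),(220,258))]:
    d=ray(t,T(*a),.012)-ray(t,T(*b),.012); print("cam y head",np.degrees(np.arctan2(d[1],d[0])))
print([ray(t,T(x,y),.012) for x,y in[(107,127),(240,150),(87,237),(220,258)]])
for p in[(352.8,189.6),(354.4,238.4),(182.3,192),(177,242.7)]: print(ray(t,p,.058))
E
```

```text
time: 0.75
ee_pos: [0.2146, 0.5887, 0.3489]
eef_rot: [0.174, 0.985, 0.005, 0.001]
ft_force: [0.2, -0.5, -0.5]
width: 0.087
grip_force: 0.0
{'shift': array([-2.31 , -2.57 ,  0.219]), 'yhead': np.float64(70.0), 'turn': np.float64(0.477)}
cam y head 78.59332037980543
cam y head 79.60378901009479
[array([ 0.88571943, -0.04734864,  0.012     ]), array([ 0.86450374, -0.15250342,  0.012     ]), array([ 0.79550596, -0.02962955,  0.012     ]), array([ 0.77635003, -0.1340409 ,  0.012     ])]
[ 0.57377761 -0.32547318  0.058     ]
[ 0.39178452 -0.32245454  0.058     ]
[0.57564983 0.31541475 0.058     ]
[0.38578563 0.33266142 0.058     ]
```

```bash
for i in 1; do python3 -m crank '-0.154 -0.171 0 0 1;-0.154 -0.171 0 0 1;-0.154 -0.171 0 0 1;-0.154 -0.171 0 0 1;-0.154 -0.171 0 0 1;-0.154 -0.171 0 0 1;-0.154 -0.171 0 0 1;-0.154 -0.171 0 0 1;-0.154 -0.171 0 0 1;-0.154 -0.171 0 0 1' >/dev/null; done; python3 -m crank '-0.154 -0.171 0 0 1;-0.154 -0.171 0 0 1;-0.154 -0.171 0 0 1;-0.154 -0.171 0 0 1;0 0 0 0.09 1;0 0 0 0.09 1;0 0 0 0.09 1;0 0 0 0.09 1;0 0 0 0.09 1;0 0 0 0.02 1';  python3 - <<'E'
from h import *
print(tool((.4725,-.052,.20),27)); print(read_state()['joint_positions'])
c=cam("wrist"); cv2.imwrite("pics/w1.png",c["img"])
print([proj(c,p) for p in [(.4434,.0038,.147),(.5016,-.1077,.1505)]])
E
```

```text
time: 2.8
ee_pos: [0.4548, -0.0105, 0.3414]
eef_rot: [0.52, 0.854, -0.001, -0.001]
ft_force: [-0.8, -0.4, 0.0]
width: 0.0872
grip_force: 0.0
{'shift': array([-0.226, -0.016,  0.707]), 'yhead': np.float64(27.4), 'turn': np.float64(0.004)}
[-0.64707328 -0.13037805  0.51708548  1.70111662  0.06445921  1.55557348
  0.34272142]
[array([253.28540451, 161.18988336]), array([253.69043297, 247.44534535])]
```

View pics/w1.png

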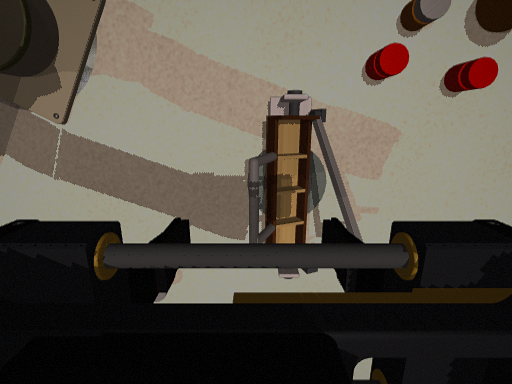

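The wrist view shows the handle as a vertical tube at column 253, rows 155–245. The projection agrees, so I'm descending to pinch it.

```bash
python3 -m crank '-0.226 -0.016 0 0 1;0 0 0.2 0 1;0 0 0.2 0 1;0 0 0.2 0 1;0 0 0.2 0 1;0 0 0.2 0 1;0 0 0.05 0 1;0 0 0 0 1'>/dev/null; python3 -m crank '0 0 0 0 -1;0 0 0 0 -1;0 0 0 0 -1;0 0 0 0 -1;0 0 0 0 -1;0 0 0 0 -1;0 0 0 0 -1' 25; python3 - <<'E'
from h import *
p=read_state()["ee_pos"]; print(tool()); 
for h in (25,26,27,28):
    v=p[:2]-[.5216,-.0265];a=np.radians(h);print(h,v@[np.cos(a),np.sin(a)],v@[-np.sin(a),np.cos(a)])
E
```

```text
time: 4.35
ee_pos: [0.4733, -0.0519, 0.1326]
eef_rot: [0.518, 0.856, 0.0, -0.0]
ft_force: [-0.1, 0.3, -1.0]
width: 0.0391
grip_force: 0.0
{'yhead': np.float64(27.7)}
25 -0.0544653845518555 -0.0026296274357156396
26 -0.054502982536765984 -0.0016786749027583715
27 -0.05452397838521352 -0.0007272110291640351
28 -0.05452836570165928 0.00022447435995444416
```

```bash
python3 -m crank '0 0 0 0 -1;0 0 0 0 -1;0 0 0 0 -1;0 0 0 0 -1;0 0 0 0 -1;0 0 0 0 -1;0 0 0 0 -1;0 0 0 0 -1' 25; python3 -m crank '0 -0.035 0.018 0 -1;0 -0.03 0.022 0 -1;0 -0.025 0.026 0 -1;0 -0.025 0.031 0 -1;0 -0.02 0.029 0 -1;0 -0.017 0.028 0 -1;0 0 0 0 -1;0 0 0 0 -1'
```

```text
time: 5.15
ee_pos: [0.4729, -0.0521, 0.1324]
eef_rot: [0.518, 0.856, -0.0, -0.0]
ft_force: [-4.9, -1.2, 4.1]
width: 0.013
grip_force: 25.0
time: 5.95
ee_pos: [0.452, -0.0635, 0.1046]
eef_rot: [0.517, 0.856, 0.004, 0.004]
ft_force: [12.1, 8.9, 8.5]
width: 0.013
grip_force: 25.0
```

```bash
python3 -m crank '0 -0.012 0.015 0 -1;0 0 0.015 0 -1;0 0 0.01 0 -1;0 0 0 0 -1;0 0 0 0 -1;0 0 0 0 -1'
```

```text
time: 6.55
ee_pos: [0.4529, -0.0649, 0.0992]
eef_rot: [0.517, 0.856, 0.006, 0.007]
ft_force: [10.3, 8.1, 32.3]
width: 0.0134
grip_force: 25.2
```

```bash
python3 -m crank '0 0 -0.012 0 0;0 0 0 0 0;0 0 0 0 0;0 0 0 0 0;0 0 -0.2 0 0;0 0 -0.2 0 0;0 0 -0.2 0 0;0 0 -0.2 0 0;0 0 -0.2 0 0;0 0 -0.2 0 0'; python3 - <<'E'
from h import *
print(read_state()["ee_pos"])
t=cam("top");s=cam("scene");w=cam("wrist")
a=cv2.resize(t["img"][145:245,220:330],None,fx=3.8,fy=3.8,interpolation=3)
b=cv2.resize(s["img"][150:275,190:300],None,fx=3.4,fy=3.4,interpolation=3)
print(a.shape,b.shape)
o=np.zeros((430,800,3),np.uint8);o[:a.shape[0],:a.shape[1]]=a;o[:b.shape[0],420:420+b.shape[1]]=b;cv2.imwrite("pics/l1.png",o)
cv2.imwrite("pics/w2.png",w["img"])
E
```

```text
time: 7.55
ee_pos: [0.4437, -0.0673, 0.3374]
eef_rot: [0.518, 0.856, 0.0, -0.0]
ft_force: [0.7, -0.7, -0.0]
width: 0.0435
grip_force: 0.0
[ 0.44370893 -0.06728006  0.33741057]
(380, 418, 3) (425, 374, 3)
```

View pics/l1.png

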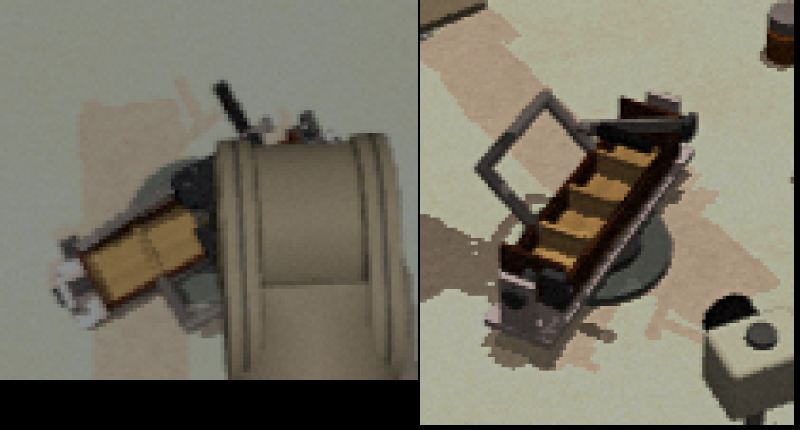

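```bash
python3 - <<'E'
from h import *
t=cam("top");s=cam("scene");w=cam("wrist")
C=lambda x,y:(190+(x-420)/3.4,150+y/3.4);T=lambda x,y:(220+x/3.8,145+y/3.8)
print(tri([t,s],[T(222,86),C(652,147)]),tri([t,s],[T(245,130),C(597,130)]))
print("hand",ray(s,C(547,95),.12),ray(s,C(480,168),.12), "uprights",ray(s,C(665,97),.092),ray(s,C(520,275),.092))
for n,c in(("w",w),("s",s)):
    hsv=cv2.cvtColor(c["img"],cv2.COLOR_BGR2HSV)
    m=cv2.inRange(hsv,(12,100,90),(28,200,255))
    k,_,st,ce=cv2.connectedComponentsWithStats(m)
    for i in range(1,k):
        if st[i,4]>40: print(n,st[i],ce[i],ray(c,ce[i],.05))
print(s["img"][205,235],[tuple(w["img"][150,x]) for x in (280,300,320,340)])
E
```

```text
(array([ 0.6318924 , -0.03990624,  0.20836122]), [array([-0.9, -0.6]), array([-1.3,  0.1])]) (array([ 0.58915611, -0.06246193,  0.2094568 ]), [array([-0., -0.]), array([-0.,  0.])])
hand [ 0.42793712 -0.00866461  0.12      ] [ 0.48277233 -0.11882961  0.12      ] uprights [0.46800695 0.10463394 0.092     ] [ 0.59666526 -0.15024709  0.092     ]
w [ 298   90   35   73 1930] [313.30414508 125.49948187] [0.49765905 0.0321341  0.05      ]
w [296 164  32  32 877] [310.64880274 179.60661345] [ 0.54013532 -0.04753549  0.05      ]
w [295 199  35  29 726] [311.04132231 211.17768595] [ 0.57018013 -0.09655542  0.05      ]
s [416   0  31   6  95] [430.85263158   1.38947368] [-0.43730714  2.16061427  0.05      ]
s [313  98  58  24 538] [342.0929368  109.24163569] [0.23826065 0.70756888 0.05      ]
s [242 193  18   6  50] [251.82 195.34] [0.47931145 0.05424638 0.05      ]
s [234 201  18   8  76] [243.72368421 204.98684211] [0.50385275 0.00355723 0.05      ]
s [225 212  20   8  88] [235.55681818 215.80681818] [ 0.53173863 -0.04814791  0.05      ]
[ 49  91 124] [(np.uint8(84), np.uint8(91), np.uint8(90)), (np.uint8(74), np.uint8(124), np.uint8(163)), (np.uint8(74), np.uint8(124), np.uint8(165)), (np.uint8(83), np.uint8(91), np.uint8(90))]
```

View pics/w2.png

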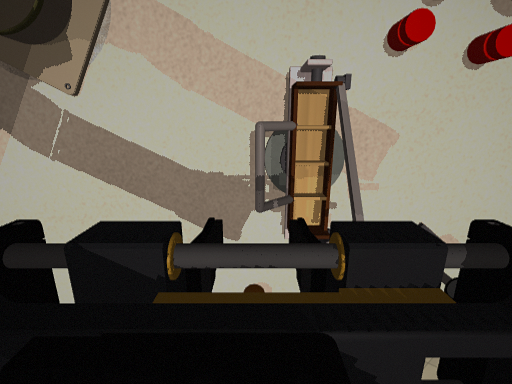

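```bash
cat >> h.py <<'E'
C=np.array([.5265,-.0215]); H=28.
def rk(x,y,zw,h=None):
    a=np.radians(H if h is None else h); return np.array([C[0]+x*np.cos(a)-y*np.sin(a),C[1]+x*np.sin(a)+y*np.cos(a),zw])
E
python3 - <<'E'
from h import *
print(tool(rk(.072,-.065,.337),118),read_state()["joint_positions"])
E
```

```text
{'shift': array([-0.313,  0.834, -0.013]), 'yhead': np.float64(27.7), 'turn': np.float64(0.996)} [-0.60319279 -0.15823642  0.58108177  1.72890118  0.08680516  1.54744062
  0.45261893]
```

```bash
python3 -m crank '-0.1 0.2 0 0 0;-0.1 0.2 0 0 0;-0.1 0.2 0 0 0;-0.013 0.234 0 0 0;0 0 0 -0.09 0;0 0 0 -0.09 0;0 0 0 -0.09 0;0 0 0 -0.09 0;0 0 0 -0.09 0;0 0 0 -0.09 0'>/dev/null;python3 -m crank '0 0 0 -0.09 0;0 0 0 -0.09 0;0 0 0 -0.09 0;0 0 0 -0.09 0;0 0 0 -0.09 0;0 0 0 0 0'
python3 - <<'E'
from h import *
print(tool(rk(.072,-.065,.191),118),read_state()["joint_positions"])
w=cam("wrist");hsv=cv2.cvtColor(w["img"],cv2.COLOR_BGR2HSV)
cv2.imwrite("pics/w3.png",w["img"])
print(proj(w,rk(.037,-.065,.21)),proj(w,rk(.087,-.065,.21)))
m=cv2.inRange(hsv,(12,100,90),(28,200,255))
k,_,st,ce=cv2.connectedComponentsWithStats(m)
for i in range(1,k):
    if st[i,4]>100: print(st[i],ce[i],ray(w,ce[i],.05))
E
```

```text
time: 9.45
ee_pos: [0.6206, -0.0453, 0.3345]
eef_rot: [-0.232, 0.973, 0.0, -0.001]
ft_force: [0.5, -0.1, 0.5]
width: 0.0438
grip_force: 0.0
{'shift': array([-0.002,  0.   ,  0.718]), 'yhead': np.float64(116.9), 'turn': np.float64(-0.013)} [-0.34760945  0.31006277  0.46429526  1.29633487 -0.13684089  1.56879356
  2.13780372]
[255.62925044 156.12304049] [256.46162392 200.53654901]
[ 224  101   70   39 2363] [258.82733813 119.66102412] [ 0.5526509  -0.07439072  0.05      ]
[ 296  101   35   37 1160] [312.17413793 118.67672414] [0.51215544 0.00196408 0.05      ]
[ 333  100   35   37 1057] [349.52034059 117.86376537] [0.48368272 0.0552371  0.05      ]
```

View pics/w3.png

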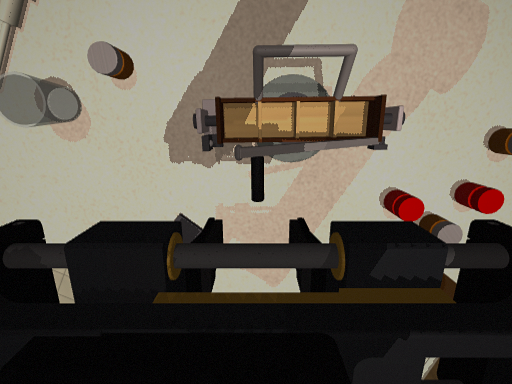

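The peg is at cols 251–265, rows 158–201, within 2 px of the prediction. The rack is level and all four compartments can be seen. Next I'll pinch the peg and swing the bar fully open.

```bash
sed -i 's/C=np.array(.*); H/C=np.array([.526,-.022]); H/' h.py; python3 -m crank '0 0 0.2 0 0;0 0 0.2 0 0;0 0 0.2 0 0;0 0 0.118 0 0;0 0 0 0 -1;0 0 0 0 -1;0 0 0 0 -1;0 0 0 0 -1;0 0 0 0 -1;0 0 0 0 -1' 10; python3 - <<'E'
from h import *
s=read_state();print(s["width"],s["grip_force"])
R_=R.from_quat(s["eef_rot"]).as_matrix()
prev=None
for ph in np.linspace(.59,1.75,11):
    g=rk(.072,.122-.225*np.cos(ph),.085+.225*np.sin(ph)-.019)
    if prev is not None: print(round(ph,2),np.round(R_.T@(g-prev)/.2,3))
    prev=g
E
```

```text
time: 10.5
ee_pos: [0.6211, -0.0444, 0.1928]
eef_rot: [-0.232, 0.973, 0.0, 0.0]
ft_force: [-1.3, 2.9, -1.8]
width: 0.0139
grip_force: 10.0
0.013937283476478206 9.999220669269562
0.71 [ 0.002  0.079 -0.104]
0.82 [ 0.002  0.09  -0.094]
0.94 [ 0.002  0.101 -0.083]
1.05 [ 0.002  0.109 -0.071]
1.17 [ 0.002  0.117 -0.058]
1.29 [ 0.003  0.123 -0.044]
1.4 [ 0.003  0.127 -0.029]
1.52 [ 0.003  0.13  -0.014]
1.63 [0.003 0.13  0.001]
1.75 [0.003 0.129 0.016]
```

```bash
python3 -m crank '0.002 0.079 -0.104 0 -1;0.002 0.09 -0.094 0 -1;0.002 0.101 -0.083 0 -1;0.002 0.109 -0.071 0 -1;0.002 0.117 -0.058 0 -1;0.003 0.123 -0.044 0 -1;0.003 0.127 -0.029 0 -1;0.003 0.13 -0.014 0 -1;0.003 0.12 0.001 0 -1;0.003 0.10 0.012 0 -1';python3 -m crank '0 0.02 0 0 -1;0 0 0 0 0.2;0 0 0 0 0.2;0 0 0 0 0.2;0 0 0 0 0.2;0 0 -0.1 0 0.2;0 0 -0.15 0 0.2;0 0 -0.15 0 0.2'; python3 - <<'E'
from h import *
print(tool(rk(.072,.162,.287)))
t=cam("top");w=cam("wrist");cv2.imwrite("pics/w4.png",w["img"])
print(read_state()["joint_positions"])
E
```

```text
time: 11.5
ee_pos: [0.5187, 0.1495, 0.2911]
eef_rot: [-0.231, 0.973, 0.0, 0.002]
ft_force: [3.9, 1.1, 2.1]
width: 0.0135
grip_force: 10.0
time: 12.3
ee_pos: [0.516, 0.1512, 0.37]
eef_rot: [-0.231, 0.973, -0.0, -0.001]
ft_force: [0.3, 0.7, 0.2]
width: 0.0513
grip_force: 0.0
{'shift': array([0.003, 0.022, 0.415]), 'yhead': np.float64(116.7)}
[-0.65846127  0.09370732  0.31776327  1.44181713 -0.0296885   1.60514141
  1.69357571]
```

```bash
python3 - <<'E'
from h import *
print(tool((.5756,.3154,.20),28))
E
```

```text
{'shift': array([-0.623,  0.602,  0.869]), 'yhead': np.float64(116.7), 'turn': np.float64(0.986)}
```

```bash
python3 -m crank '-0.156 0.15 0 0 0.6;-0.156 0.15 0 0 0.6;-0.156 0.15 0 0 0.6;-0.156 0.15 0 0 0.6;0 0 0.17 0.09 0.6;0 0 0.17 0.09 0.6;0 0 0.17 0.09 0.6;0 0 0.17 0.09 0.6;0 0 0.17 0.09 0.6;0 0 0 0.09 0.6'>/dev/null; python3 -m crank '0 0 0 0.09 0.6;0 0 0 0.09 0.6;0 0 0 0.09 0.6;0 0 0 0.09 0.6;0 0 0 0.09 0.6;0 0 0 0 0.6'; python3 - <<'E'
from h import *
print(tool((.5756,.3154,.20),28))
w=cam("wrist");t=cam("top");cv2.imwrite("pics/w5.png",w["img"]);print(proj(w,(.5756,.3154,.058)))
o=np.zeros((400,800,3),np.uint8);o[:384,:512]=w["img"];b=cv2.resize(t["img"][150:250,150:240],(270,300));o[:300,520:790]=b
cv2.imwrite("pics/w5.png",o)
E
```

```text
time: 14.0
ee_pos: [0.5735, 0.3147, 0.1985]
eef_rot: [0.519, 0.855, -0.001, -0.0]
ft_force: [-0.2, -0.1, 0.5]
width: 0.0698
grip_force: 0.0
{'shift': array([-0.002,  0.011, -0.007]), 'yhead': np.float64(27.5), 'turn': np.float64(-0.006)}
[257.68967061 183.40301234]
```

View pics/w5.png

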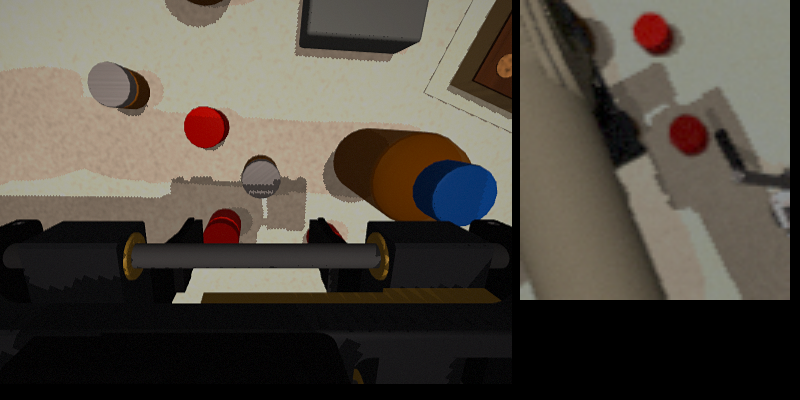

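The wrist view shows the jar cap at (261,177). The big reagent bottle at (400,180) lies along the gripper's long axis, so I'll turn 90° before descending.

```bash
python3 - <<'E'
from h import *
w=cam("wrist");p=ray(w,(261,177),.058);print(p,ray(w,(372,165),.0),read_state()["joint_positions"][6]);print(tool((p[0],p[1],.2)))
E
python3 -m crank '0 0 0 -0.09 0.6;0 0 0 -0.09 0.6;0 0 0 -0.09 0.6;0 0 0 -0.09 0.6;0 0 0 -0.09 0.6;0 0 0 -0.09 0.6;0 0 0 -0.09 0.6;0 0 0 -0.09 0.6;0 0 0 -0.09 0.6;0 0 0 -0.09 0.6' >/dev/null;python3 -m crank '0 0 0 -0.09 0.6;0 0 0 0 0.6'
cat >> h.py <<'E'
def cap(w,guess,z=.058):
    """cap ellipse near the guess: mask of cap-coloured pixels around its projection"""
    u=proj(w,(*guess[:2],z)); img=cv2.GaussianBlur(w["img"],(5,5),0).astype(int)
    x0,y0=int(u[0])-45,int(u[1])-45; sub=w["img"][max(y0,0):y0+90,max(x0,0):x0+90]
    return u,sub
E
python3 - <<'E'
from h import *
w=cam("wrist");u,sub=cap(w,(.578,.318));print(u,tool((.5756,.3154,.2)))
cv2.imwrite("pics/w6.png",cv2.resize(sub,None,fx=6,fy=6,interpolation=0))
E
```

```text
[0.57546753 0.32410363 0.058     ] [0.70845009 0.39981663 0.        ] 0.05822500110434126
{'shift': array([ 0.036,  0.03 , -0.005]), 'yhead': np.float64(27.9)}
time: 15.35
ee_pos: [0.5737, 0.3149, 0.1993]
eef_rot: [-0.234, 0.972, 0.0, 0.0]
ft_force: [0.1, -0.4, 0.1]
width: 0.0694
grip_force: 0.0
[256.75793479 188.17094784] {'shift': array([-0.01 , -0.003, -0.003]), 'yhead': np.float64(116.7)}
```

View pics/w6.png

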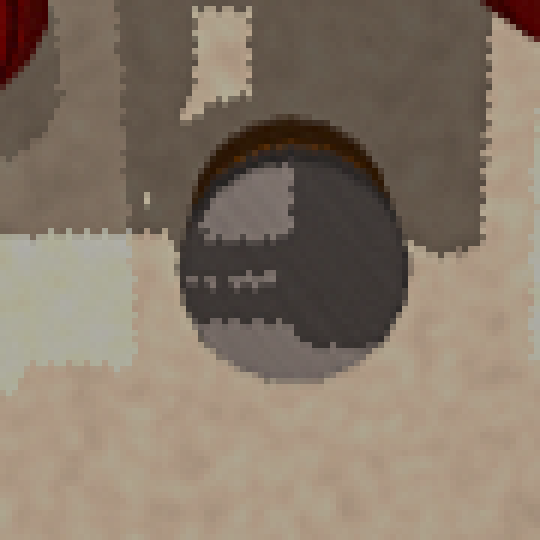

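```bash
python3 - <<'E'
from h import *
w=cam("wrist");p=ray(w,(259.9,187.4),.058);print(p,tool((p[0],p[1],.032)))
E
```

```text
[0.57546933 0.3209506  0.058     ] {'shift': array([-0.022,  0.022,  0.837]), 'yhead': np.float64(116.6)}
```

```bash
python3 -m crank '-0.022 0.022 0 0 0.6;0 0 0.2 0 0.6;0 0 0.2 0 0.6;0 0 0.2 0 0.6;0 0 0.2 0 0.6;0 0 0.037 0 0.6;0 0 0 0 -1;0 0 0 0 -1;0 0 0 0 -1;0 0 0 0 -1' 20;  python3 -m crank '0 0 0 0 -1;0 0 0 0 -1;0 0 0 0 -1;0 0 -0.2 0 -1;0 0 -0.2 0 -1;0 0 -0.25 0 -1;0 0 -0.25 0 -1;0 0 -0.25 0 -1;0 0 -0.25 0 -1;0 0 -0.25 0 -1'; python3 -m crank '0 0 -0.25 0 -1;0 0 0 0.09 -1;0 0 0 0.09 -1;0 0 0 0.09 -1;0 0 0 0.09 -1;0 0 0 0.09 -1;0 0 0 0.09 -1;0 0 0 0.09 -1;0 0 0 0.09 -1;0 0 0 0.09 -1'; python3 - <<'E'
from h import *
print(tool(rk(0,.084,.42),28),read_state()["joint_positions"])
E
```

```text
time: 16.45
ee_pos: [0.5765, 0.3218, 0.0339]
eef_rot: [-0.231, 0.973, 0.001, 0.001]
ft_force: [1.1, -0.6, 5.4]
width: 0.0457
grip_force: 18.6
time: 17.45
ee_pos: [0.575, 0.3207, 0.3647]
eef_rot: [-0.231, 0.973, 0.0, 0.0]
ft_force: [1.5, 0.5, -1.1]
width: 0.0454
grip_force: 20.0
time: 18.45
ee_pos: [0.5753, 0.321, 0.4123]
eef_rot: [0.395, 0.919, 0.0, -0.0]
ft_force: [-0.8, 0.4, -0.7]
width: 0.0456
grip_force: 20.0
{'shift': array([-0.669, -1.247, -0.039]), 'yhead': np.float64(43.5), 'turn': np.float64(0.172)} [-0.85357523  0.41977028  0.45111321  0.99663668 -0.18220984  1.75973783
  0.28782571]
```

```bash
python3 -m crank '-0.096 -0.178 0 0 -1;-0.096 -0.178 0 0 -1;-0.096 -0.178 0 0 -1;-0.096 -0.178 0 0 -1;-0.096 -0.178 0 0 -1;-0.096 -0.178 0 0 -1;-0.096 -0.178 0 0 -1;0 0 0 0.086 -1;0 0 0 0.086 -1;0 0 0 0 -1'; python3 - <<'E'
from h import *
print(tool(rk(0,.084,.086),28))
w=cam("wrist");cv2.imwrite("pics/w7.png",w["img"])
hsv=cv2.cvtColor(w["img"],cv2.COLOR_BGR2HSV);m=cv2.inRange(hsv,(12,100,90),(28,200,255))
k,_,st,ce=cv2.connectedComponentsWithStats(m)
for i in range(1,k):
    if st[i,4]>60: print(st[i],ray(w,ce[i],.05))
E
```

```text
time: 19.45
ee_pos: [0.4886, 0.0512, 0.4124]
eef_rot: [0.513, 0.858, 0.001, -0.0]
ft_force: [0.2, -0.1, -1.7]
width: 0.0454
grip_force: 20.0
{'shift': array([ 0.008, -0.008,  1.632]), 'yhead': np.float64(28.2), 'turn': np.float64(0.002)}
[242 143  27  27 708] [0.48619434 0.05298929 0.05      ]
[241 171  29  20 455] [0.50947481 0.01287516 0.05      ]
```

```bash
python3 -m crank '0.004 -0.008 0.2 0 -1;0 0 0.2 0 -1;0 0 0.2 0 -1;0 0 0.2 0 -1;0 0 0.2 0 -1;0 0 0.2 0 -1;0 0 0.18 0 -1;0 0 0 0 -1'; python3 -m crank '0 0 0.1 0 -1;0 0 0.08 0 -1;0 0 0.04 0 -1;0 0 0 0 -1;0 0 0 0 -1'; python3 - <<'E'
from h import *
print(tool(rk(0,.084,.086),28))
E
```

```text
time: 20.3
ee_pos: [0.4841, 0.051, 0.1321]
eef_rot: [0.51, 0.86, -0.003, -0.002]
ft_force: [0.3, -0.3, -1.6]
width: 0.0452
grip_force: 20.0
time: 20.8
ee_pos: [0.4881, 0.0551, 0.0946]
eef_rot: [0.51, 0.86, 0.002, -0.001]
ft_force: [-5.6, 9.8, 6.6]
width: 0.0454
grip_force: 20.0
{'shift': array([-0.01 , -0.014,  0.043]), 'yhead': np.float64(28.7), 'turn': np.float64(0.008)}
```

```bash
python3 -m crank '0.02 0 0 0 -1;0.005 -0.01 0.02 0 -1;0 0 0.02 0 -1;0 0 0 0 -1;0 0 0 0 -1'; python3 - <<'E'
from h import *
print(tool(rk(0,.087,.086),28))
E
```

```text
time: 21.3
ee_pos: [0.4856, 0.0555, 0.0862]
eef_rot: [0.512, 0.859, 0.002, 0.002]
ft_force: [3.5, 2.1, 5.0]
width: 0.0454
grip_force: 20.0
{'shift': array([-0.002, -0.003,  0.001]), 'yhead': np.float64(28.5), 'turn': np.float64(0.005)}
```

```bash
python3 -m crank '0 0 0.008 0 -1;0 0 0 0 0.35;0 0 0 0 0.35;0 0 0 0 0.35;0 0 0 0 0.35;0 0 -0.1 0 0.35;0 0 -0.2 0 0.35;0 0 -0.2 0 0.35;0 0 -0.2 0 0.35;0 0 -0.2 0 0.35'; python3 -m crank '0 0 -0.25 0 0.35;0 0 -0.25 0 0.35;0 0 -0.2 0 0.35;0 0 -0.1 0 0.35;0 0 0 0 0.6'; python3 - <<'E'
from h import *
print(tool((.386,.333,.20),28))
w=cam("wrist");u,sub=cap(w,rk(0,.087,0),.108);print(u)
x0=max(int(u[0])-60,0);cv2.imwrite("pics/w8.png",w["img"][100:250,150:360]);t=cam("top");cv2.imwrite("pics/t8.png",t["img"])
E
```

```text
time: 22.3
ee_pos: [0.4826, 0.0547, 0.264]
eef_rot: [0.512, 0.859, -0.0, -0.0]
ft_force: [-0.0, -0.0, -0.9]
width: 0.0586
grip_force: 0.0
time: 22.8
ee_pos: [0.4837, 0.0549, 0.425]
eef_rot: [0.512, 0.859, 0.002, 0.001]
ft_force: [0.6, -0.2, -1.4]
width: 0.0618
grip_force: 0.0
{'shift': array([1.456, 0.226, 1.125]), 'yhead': np.float64(28.4), 'turn': np.float64(0.004)}
[255.65288735 161.27193031]
```

```bash
cat >> h.py <<'E'
def hough(w,guess,z=.058):
    u=proj(w,(*guess[:2],z)); d=(w["R"].T@(np.array([*guess[:2],z])-w["o"]))[2]; r=w["K"][0,0]*.023/d
    g=cv2.cvtColor(w["img"],cv2.COLOR_BGR2GRAY); x0,y0=max(int(u[0]-2.5*r),0),max(int(u[1]-2.5*r),0)
    g=cv2.resize(g[y0:y0+int(5*r),x0:x0+int(5*r)],None,fx=4,fy=4,interpolation=cv2.INTER_CUBIC)
    c=cv2.HoughCircles(g,cv2.HOUGH_GRADIENT_ALT,1,40,param1=120,param2=.4,minRadius=int(3.6*r),maxRadius=int(4.7*r))
    if c is None: return print("no circle",u,r)
    for q in c[0][:4]:
        p=np.array([x0,y0])+(q[:2]-1.5)/4; print("circle",p,q[2]/4,"exp r",r,"->",ray(w,p,z))
E
python3 - <<'E'
from h import *
w=cam("wrist"); hough(w,rk(0,.087,0),.108)
E
python3 -m crank '0.182 0.028 0 0 0.6;0.182 0.028 0 0 0.6;0.182 0.028 0 0 0.6;0.182 0.028 0 0 0.6;0.182 0.028 0 0 0.6;0.182 0.028 0 0 0.6;0.182 0.028 0 0 0.6;0.182 0.028 0 0 0.6;0 0 0.2 0 0.6;0 0 0.2 0 0.6'>/dev/null;python3 -m crank '0 0 0.2 0 0.6;0 0 0.2 0 0.6;0 0 0.2 0 0.6;0 0 0.125 0 0.6;0 0 0 0 0.6'; python3 - <<'E'
from h import *
print(tool((.386,.333,.20),28))
w=cam("wrist");hough(w,(.386,.333)); cv2.imwrite("pics/w9.png",w["img"])
E
```

```text
circle [256.125 158.625] 13.311278 exp r 12.785701006819627 -> [0.48125194 0.05929938 0.108     ]
circle [255.875 184.875] 13.47509 exp r 12.785701006819627 -> [0.50390969 0.01653738 0.108     ]
time: 24.45
ee_pos: [0.3819, 0.3302, 0.1928]
eef_rot: [0.512, 0.859, -0.004, -0.001]
ft_force: [-0.3, -0.0, -1.0]
width: 0.07
grip_force: 0.0
{'shift': array([ 0.002,  0.025, -0.036]), 'yhead': np.float64(28.4), 'turn': np.float64(0.004)}
circle [261.875 177.875] 19.643324 exp r 20.03653045530533 -> [0.3837518  0.33934321 0.058     ]
```

```bash
python3 - <<'E'
from h import *
print(tool((.385,.3355,.032),28))
E
```

```text
{'shift': array([0.015, 0.023, 0.818]), 'yhead': np.float64(28.4), 'turn': np.float64(0.004)}
```

```bash
python3 -m crank '0.015 0.023 0 0 0.6;0 0 0.2 0 0.6;0 0 0.2 0 0.6;0 0 0.2 0 0.6;0 0 0.2 0 0.6;0 0 0.015 0 0.6;0 0 0 0 -1;0 0 0 0 -1;0 0 0 0 -1;0 0 0 0 -1' 20;  python3 -m crank '0 0 0 0 -1;0 0 0 0 -1;0 0 0 0 -1;0 0 -0.2 0 -1;0 0 -0.2 0 -1;0 0 -0.25 0 -1;0 0 -0.25 0 -1;0 0 -0.25 0 -1;0 0 -0.25 0 -1;0 0 -0.25 0 -1'; python3 -m crank '0 0 -0.25 0 -1;0 0 -0.05 0 -1;0 0 0 0 -1'; python3 - <<'E'
from h import *
print(tool(rk(0,.029,.42),28))
E
```

```text
time: 25.5
ee_pos: [0.3871, 0.338, 0.0359]
eef_rot: [0.512, 0.859, 0.001, 0.0]
ft_force: [0.2, -0.3, 4.7]
width: 0.0455
grip_force: 18.3
time: 26.5
ee_pos: [0.3863, 0.3367, 0.3672]
eef_rot: [0.512, 0.859, 0.001, -0.0]
ft_force: [1.2, 0.7, -1.9]
width: 0.0456
grip_force: 20.0
time: 26.8
ee_pos: [0.387, 0.3374, 0.4263]
eef_rot: [0.512, 0.859, 0.002, 0.0]
ft_force: [0.5, -0.2, -2.4]
width: 0.0458
grip_force: 20.0
{'shift': array([-1.767, -0.242,  0.028]), 'yhead': np.float64(28.4), 'turn': np.float64(0.004)}
```

```bash
python3 -m crank '-0.177 -0.024 0 0 -1;-0.177 -0.024 0 0 -1;-0.177 -0.024 0 0 -1;-0.177 -0.024 0 0 -1;-0.177 -0.024 0 0 -1;-0.177 -0.024 0 0 -1;-0.177 -0.024 0 0 -1;-0.177 -0.024 0 0 -1;-0.177 -0.024 0 0 -1;-0.177 -0.024 0 0 -1';python3 -m crank '0 0 0.2 0 -1;0 0 0.2 0 -1;0 0 0.2 0 -1;0 0 0.2 0 -1;0 0 0.2 0 -1;0 0 0.2 0 -1;0 0 0.13 0 -1;0 0 0 0 -1';  python3 - <<'E'
from h import *
print(tool(rk(0,.029,.086),28))
E
```

```text
time: 27.8
ee_pos: [0.5123, 0.0015, 0.4224]
eef_rot: [0.512, 0.859, -0.001, -0.001]
ft_force: [1.0, 0.1, -0.5]
width: 0.0457
grip_force: 20.0
time: 28.6
ee_pos: [0.5088, 0.0026, 0.1535]
eef_rot: [0.512, 0.859, -0.003, -0.003]
ft_force: [-0.3, -0.1, -2.3]
width: 0.0457
grip_force: 20.0
{'shift': array([-0.005,  0.021,  0.338]), 'yhead': np.float64(28.4), 'turn': np.float64(0.004)}
```

```bash
python3 -m crank '-0.002 0.01 0.1 0 -1;0 0 0.1 0 -1;0 0 0.06 0 -1;0 0 0.04 0 -1;0 0 0 0 -1;0 0 0 0 -1';  python3 - <<'E'
from h import *
print(tool(rk(0,.029,.087),28))
E
```

```text
time: 29.2
ee_pos: [0.515, 0.0036, 0.099]
eef_rot: [0.512, 0.859, 0.0, 0.0]
ft_force: [0.2, 0.2, -1.5]
width: 0.0453
grip_force: 20.0
{'shift': array([ 0.006, -0.011,  0.06 ]), 'yhead': np.float64(28.4), 'turn': np.float64(0.004)}
```

```bash
python3 -m crank '0.003 -0.008 0.03 0 -1;0 0 0.03 0 -1;0 0 0.005 0 -1;0 0 0 0 -1;0 0 0 0 -1';  python3 - <<'E'
from h import *
print(tool(rk(0,.029,.087),28))
E
```

```text
time: 29.7
ee_pos: [0.5131, 0.0034, 0.0858]
eef_rot: [0.512, 0.859, 0.0, -0.0]
ft_force: [-2.9, -0.2, 6.9]
width: 0.0455
grip_force: 20.0
{'shift': array([ 0.003, -0.002, -0.006]), 'yhead': np.float64(28.4), 'turn': np.float64(0.004)}
```

```bash
python3 -m crank '0 0 0 0 0.35;0 0 0 0 0.35;0 0 0 0 0.35;0 0 0 0 0.35;0 0 -0.1 0 0.35;0 0 -0.2 0 0.35;0 0 -0.2 0 0.35;0 0 -0.2 0 0.35;0 0 -0.1 0 0.6;0 0 0 0 0.6';  python3 - <<'E'
from h import *
print(tool((.574,-.3255,.25),28))
t=cam("top");hough(t,(.574,-.3255));hough(t,(.392,-.3225))
E
```

```text
time: 30.7
ee_pos: [0.5144, 0.0034, 0.2483]
eef_rot: [0.512, 0.859, 0.002, 0.002]
ft_force: [-0.5, 0.3, -0.8]
width: 0.0665
grip_force: 0.0
{'shift': array([-1.589, -0.519, -0.01 ]), 'yhead': np.float64(28.4), 'turn': np.float64(0.004)}
circle [353.125 188.625] 6.082718 exp r 6.138385294554256 -> [ 0.57745715 -0.32686682  0.058     ]
circle [346.375 241.875] 6.434697 exp r 6.248299114410347 -> [ 0.37951284 -0.29243846  0.058     ]
```

```bash
python3 -m crank '-0.177 -0.058 0 0 0.6;-0.177 -0.058 0 0 0.6;-0.177 -0.058 0 0 0.6;-0.177 -0.058 0 0 0.6;-0.177 -0.058 0 0 0.6;-0.177 -0.058 0 0 0.6;-0.177 -0.058 0 0 0.6;-0.177 -0.058 0 0 0.6;-0.177 -0.058 0.12 0 0.6;0 0 0.12 0 0.6'; python3 -m crank '0 0 0 0 0.6'; python3 - <<'E'
from h import *
print(tool((.575,-.326,.20),28))
w=cam("wrist");hough(w,(.575,-.326)); t=cam("top");hough(t,(.574,-.3255));hough(t,(.385,-.305))
cv2.imwrite("pics/t10.png",np.hstack([w["img"][:,100:420],cv2.resize(t["img"][150:270,300:420],(384,384))]))
E
```

```text
time: 31.75
ee_pos: [0.5702, -0.3325, 0.1948]
eef_rot: [0.515, 0.857, -0.002, -0.0]
ft_force: [-0.2, -0.1, -0.6]
width: 0.0696
grip_force: 0.0
time: 31.85
ee_pos: [0.57, -0.3266, 0.1921]
eef_rot: [0.513, 0.858, -0.001, -0.004]
ft_force: [0.3, 1.0, -0.9]
width: 0.0697
grip_force: 0.0
{'shift': array([-0.009,  0.023, -0.04 ]), 'yhead': np.float64(28.2), 'turn': np.float64(0.003)}
circle [265.125 187.125] 20.754927 exp r 20.020614271977408 -> [ 0.58005135 -0.32390013  0.058     ]
no circle [352.80427387 189.54131277] 6.138385294554256
no circle [349.73058064 240.32393525] 6.251458694594155
```

View pics/t10.png

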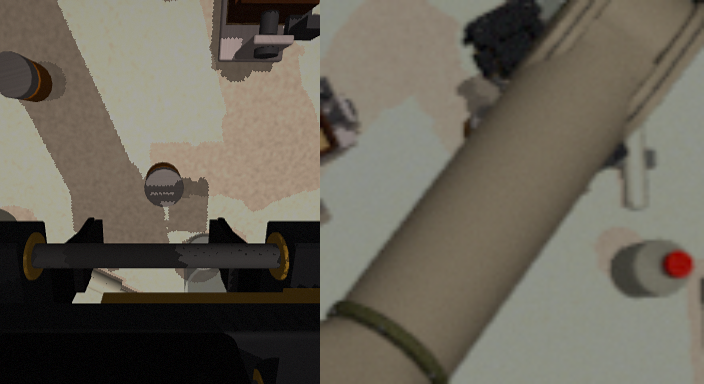

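The jar's cap is at wrist px (265,187). The second jar is at about (115,73), so it may have been nudged.

```bash
python3 - <<'E'
from h import *
print(tool((.579,-.3262,.034),28))
w=cam("wrist");print(ray(w,(113,75),.058));hough(w,ray(w,(113,75),.058))
E
```

```text
{'shift': array([-0.02 ,  0.029,  0.813]), 'yhead': np.float64(28.4), 'turn': np.float64(0.005)}
[ 0.38474963 -0.29418096  0.058     ]
circle [108.875  72.375] 22.821705 exp r 21.929495878160957 -> [ 0.38005265 -0.29383469  0.058     ]
circle [129.125  81.125] 21.128536 exp r 21.929495878160957 -> [ 0.40182755 -0.29172796  0.058     ]
```

```bash
python3 -m crank '-0.02 0.029 0 0 0.6;0 0 0.2 0 0.6;0 0 0.2 0 0.6;0 0 0.2 0 0.6;0 0 0.2 0 0.6;0 0 0.013 0 0.6;0 0 0 0 -1;0 0 0 0 -1;0 0 0 0 -1;0 0 0 0 -1' 20;  python3 -m crank '0 0 0 0 -1;0 0 0 0 -1;0 0 0 0 -1;0 0 -0.2 0 -1;0 0 -0.2 0 -1;0 0 -0.2 0 -1;0 0 -0.2 0 -1;0 0 -0.2 0 -1;0 0 -0.1 0 -1;0 0 0 0 -1'; python3 - <<'E'
from h import *
print(tool(rk(0,-.087,.25),28))
E
```

```text
time: 33.0
ee_pos: [0.5804, -0.3278, 0.0365]
eef_rot: [0.512, 0.859, 0.0, 0.001]
ft_force: [2.0, 0.6, 7.8]
width: 0.0458
grip_force: 18.7
time: 34.0
ee_pos: [0.5803, -0.3284, 0.2585]
eef_rot: [0.512, 0.859, 0.0, 0.003]
ft_force: [0.5, -0.6, -2.1]
width: 0.0456
grip_force: 20.1
{'shift': array([1.042, 0.486, 0.04 ]), 'yhead': np.float64(28.4), 'turn': np.float64(0.004)}
```

```bash
python3 -m crank '0.174 0.081 0 0 -1;0.174 0.081 0 0 -1;0.174 0.081 0 0 -1;0.174 0.081 0 0 -1;0.174 0.081 0 0 -1;0.174 0.081 0 0 -1;0 0 0 0 -1;0 0 0.2 0 -1;0 0 0.2 0 -1;0 0 0.1 0 -1'; python3 -m crank '0 0 0 0 -1;0 0 0 0 -1';  python3 - <<'E'
from h import *
print(tool(rk(0,-.087,.087),28))
E
```

```text
time: 35.0
ee_pos: [0.5634, -0.0972, 0.1505]
eef_rot: [0.512, 0.859, -0.001, -0.002]
ft_force: [0.0, 0.3, -1.8]
width: 0.0456
grip_force: 20.1
time: 35.2
ee_pos: [0.5656, -0.0978, 0.1548]
eef_rot: [0.512, 0.859, -0.0, -0.0]
ft_force: [0.7, -0.9, -1.4]
width: 0.0452
grip_force: 20.1
{'shift': array([-0.007,  0.003,  0.339]), 'yhead': np.float64(28.4), 'turn': np.float64(0.004)}
```

```bash
python3 -m crank '-0.005 0.003 0.1 0 -1;0 0 0.1 0 -1;0 0 0.06 0 -1;0 0 0 0 -1;0 0 0.04 0 -1;0 0 0.03 0 -1;0 0 0.02 0 -1;0 0 0 0 -1;0 0 0 0 -1';  python3 - <<'E'
from h import *
print(tool(rk(0,-.087,.087),28))
E
```

```text
time: 36.1
ee_pos: [0.5674, -0.098, 0.0858]
eef_rot: [0.512, 0.859, 0.001, 0.0]
ft_force: [-1.9, 0.6, 6.6]
width: 0.0455
grip_force: 20.0
{'shift': array([-0.002, -0.004, -0.006]), 'yhead': np.float64(28.4), 'turn': np.float64(0.004)}
```

```bash
python3 -m crank '0 0 0 0 0.35;0 0 0 0 0.35;0 0 0 0 0.35;0 0 0 0 0.35;0 0 -0.1 0 0.35;0 0 -0.2 0 0.35;0 0 -0.2 0 0.35;0 0 -0.2 0 0.35;0 0 -0.1 0 0.6;0 0 0 0 0.6'; python3 -m crank '-0.059 -0.184 0 0 0.6;-0.059 -0.184 0 0 0.6;-0.059 -0.184 0 0 0.6;-0.059 -0.184 0 0 0.6;-0.059 -0.184 0 0 0.6;-0.059 -0.184 0 0 0.6;-0.059 -0.184 0 0 0.6;0 0 0.2 0 0.6;0 0 0.05 0 0.6;0 0 0 0 0.6'; python3 - <<'E'
from h import *
print(tool((.380,-.2935,.20),28))
w=cam("wrist");hough(w,(.38,-.2935)); cv2.imwrite("pics/w11.png",w["img"])
t=cam("top");hough(t,(.38,-.2935))
E
```

```text
time: 37.1
ee_pos: [0.5682, -0.0984, 0.2478]
eef_rot: [0.512, 0.859, 0.001, 0.002]
ft_force: [-0.3, -0.2, -0.9]
width: 0.0666
grip_force: 0.0
time: 38.1
ee_pos: [0.3786, -0.2919, 0.1932]
eef_rot: [0.512, 0.859, -0.001, -0.002]
ft_force: [0.3, 0.8, -0.7]
width: 0.0694
grip_force: 0.0
{'shift': array([-0.01 ,  0.002, -0.034]), 'yhead': np.float64(28.4), 'turn': np.float64(0.005)}
circle [256.875 186.875] 20.890024 exp r 19.95571134273961 -> [ 0.38078992 -0.2938663   0.058     ]
circle [256.875 186.875] 18.904692 exp r 19.95571134273961 -> [ 0.38078992 -0.2938663   0.058     ]
no circle [346.65837892 241.73746048] 6.253783482155209
```

```bash
python3 -m crank '-0.018 0.003 0 0 0.6;0 0 0.2 0 0.6;0 0 0.2 0 0.6;0 0 0.2 0 0.6;0 0 0.196 0 0.6;0 0 0 0 0.6;0 0 0 0 -1;0 0 0 0 -1;0 0 0 0 -1;0 0 0 0 -1' 20;  python3 -m crank '0 0 0 0 -1;0 0 0 0 -1;0 0 0 0 -1;0 0 -0.2 0 -1;0 0 -0.2 0 -1;0 0 -0.2 0 -1;0 0 -0.2 0 -1;0 0 -0.2 0 -1;0 0 -0.1 0 -1;0 0 0 0 -1'; python3 - <<'E'
from h import *
print(tool(rk(0,-.029,.25),28))
E
```

```text
time: 39.2
ee_pos: [0.3826, -0.2963, 0.0369]
eef_rot: [0.512, 0.859, 0.001, 0.001]
ft_force: [0.3, 0.1, 4.0]
width: 0.0455
grip_force: 18.4
time: 40.2
ee_pos: [0.3827, -0.2967, 0.2583]
eef_rot: [0.512, 0.859, 0.001, 0.002]
ft_force: [0.6, -0.5, -2.5]
width: 0.0455
grip_force: 20.0
{'shift': array([0.723, 1.282, 0.046]), 'yhead': np.float64(28.4), 'turn': np.float64(0.004)}
```

```bash
python3 -m crank '0.103 0.183 0 0 -1;0.103 0.183 0 0 -1;0.103 0.183 0 0 -1;0.103 0.183 0 0 -1;0.103 0.183 0 0 -1;0.103 0.183 0 0 -1;0.103 0.183 0 0 -1;0 0 0.2 0 -1;0 0 0.2 0 -1;0 0 0.1 0 -1'; python3 -m crank '0 0 0 0 -1;0 0 0 0 -1;0 0 0 0 -1';  python3 - <<'E'
from h import *
print(tool(rk(0,-.029,.087),28))
E
```

```text
time: 41.2
ee_pos: [0.5362, -0.0473, 0.1513]
eef_rot: [0.512, 0.859, -0.002, -0.002]
ft_force: [-0.4, 0.5, -1.1]
width: 0.0453
grip_force: 20.0
time: 41.5
ee_pos: [0.5392, -0.0476, 0.1568]
eef_rot: [0.512, 0.859, 0.001, 0.001]
ft_force: [0.3, -0.4, -0.9]
width: 0.0452
grip_force: 20.0
{'shift': array([-0.001,  0.001,  0.349]), 'yhead': np.float64(28.4), 'turn': np.float64(0.004)}
```

```bash
python3 -m crank '0 0 0.1 0 -1;0 0 0.1 0 -1;0 0 0.06 0 -1;0 0 0 0 -1;0 0 0.04 0 -1;0 0 0.03 0 -1;0 0 0.025 0 -1;0 0 0 0 -1;0 0 0 0 -1';  python3 - <<'E'
from h import *
print(tool(rk(0,-.029,.087),28))
E
```

```text
time: 42.4
ee_pos: [0.5389, -0.0477, 0.0853]
eef_rot: [0.512, 0.859, 0.0, 0.0]
ft_force: [-2.3, -0.4, 6.6]
width: 0.0457
grip_force: 20.0
{'shift': array([-0.001,  0.003, -0.009]), 'yhead': np.float64(28.4), 'turn': np.float64(0.004)}
```

```bash
python3 -m crank '0 0 0 0 0.35;0 0 0 0 0.35;0 0 0 0 0.35;0 0 0 0 0.35;0 0 -0.1 0 0.35;0 0 -0.2 0 0.35;0 0 -0.2 0 0.35;0 0 -0.2 0 0.35;-0.15 0 -0.2 0 0.35;-0.2 0 -0.2 0 0.35'; python3 -m crank '-0.25 0 -0.2 0 0;-0.1 0 0 0 -1;0 0 0 0 -1;0 0 0 0 -1'; python3 - <<'E'
from h import *
w=cam("wrist");s=cam("scene");t=cam("top")
for y in(.087,.029,-.029,-.087): print(np.round(proj(w,rk(0,y,.108)),1),end=" ");hough(w,rk(0,y,0),.108)
o=np.zeros((500,800,3),np.uint8);o[:480,:400]=cv2.resize(w["img"][0:240,130:330],(400,480));o[:,400:]=cv2.resize(s["img"][150:275,190:290],(400,500))
cv2.imwrite("pics/w12.png",o)
E
```

```text
time: 43.4
ee_pos: [0.57, -0.104, 0.3024]
eef_rot: [0.511, 0.86, 0.001, 0.0]
ft_force: [1.8, -1.5, 0.4]
width: 0.0585
grip_force: 0.0
time: 43.8
ee_pos: [0.5974, -0.1569, 0.3305]
eef_rot: [0.513, 0.859, -0.0, -0.0]
ft_force: [0.5, 0.3, 0.0]
width: 0.0342
grip_force: 0.0
[257.4 -21.6] circle [258.875  76.875] 19.011349 exp r 18.68454094679461 -> [ 0.54051174 -0.04301953  0.108     ]
circle [257.625  31.125] 18.154655 exp r 18.68454094679461 -> [0.5129844  0.00416811 0.108     ]
[257.   31.3] circle [256.625  31.375] 18.643934 exp r 17.856326227922093 -> [0.51198754 0.00330452 0.108     ]
circle [255.625  76.875] 17.837828 exp r 17.856326227922093 -> [ 0.53667522 -0.04509127  0.108     ]
[256.7  79.8] circle [255.625  76.875] 17.849035 exp r 17.09841830039263 -> [ 0.53667522 -0.04509127  0.108     ]
[256.3 124.3] circle [256.375 120.875] 16.928694 exp r 16.40222920822485 -> [ 0.5646914  -0.09473207  0.108     ]
circle [268.125 157.625] 16.618666 exp r 16.40222920822485 -> [ 0.60412314 -0.13183016  0.108     ]
```

View pics/w12.png

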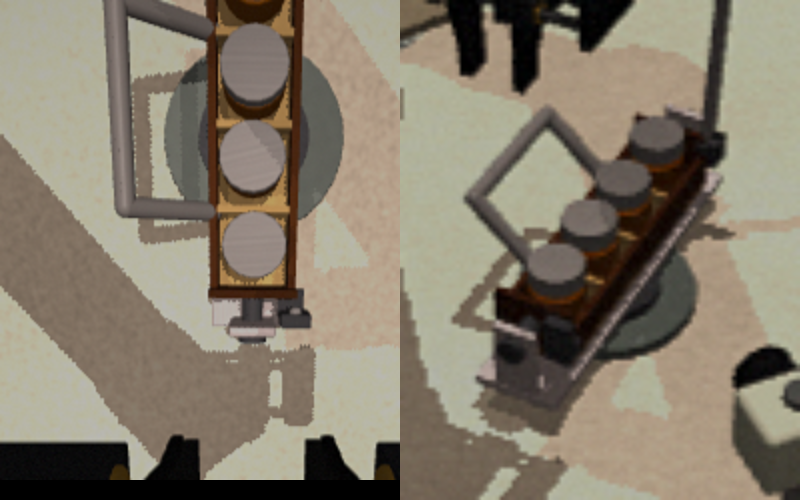

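Wrist and scene views show all four jars upright, one in each compartment, with the bar upright and open. Next I'll close the bar.

```bash
python3 -m crank '0 0 -0.2 -0.09 0;0 0 -0.2 -0.09 0;0 0 0 -0.09 0;0 0 0 -0.09 0;0 0 0 -0.09 0;0 0 0 -0.09 0;0 0 0 -0.09 0;0 0 0 -0.09 0;0 0 0 -0.09 0;0 0 0 -0.09 0'; python3 -m crank '0 0 0 -0.09 0;0 0 0 -0.005 0;0 0 0 0 0'; python3 - <<'E'
from h import *
print(tool(rk(.072,.1575,.40),118),read_state()["joint_positions"][6])
E
```

```text
time: 44.95
ee_pos: [0.5975, -0.1556, 0.4112]
eef_rot: [-0.172, 0.985, 0.0, 0.0]
ft_force: [-0.5, -0.2, 0.8]
width: 0.0436
grip_force: 0.0
time: 45.25
ee_pos: [0.5975, -0.1561, 0.4112]
eef_rot: [-0.24, 0.971, 0.0, 0.0]
ft_force: [-0.6, 0.3, -0.5]
width: 0.0436
grip_force: 0.0
{'shift': array([-0.353,  1.549,  0.057]), 'yhead': np.float64(117.8), 'turn': np.float64(-0.003)} 2.3609439343729486
```

```bash
python3 -m crank '-0.044 0.194 0 0 0;-0.044 0.194 0 0 0;-0.044 0.194 0 0 0;-0.044 0.194 0 0 0;-0.044 0.194 0 0 0;-0.044 0.194 0 0 0;-0.044 0.194 0 0 0;-0.044 0.191 0 0 0;0 0 0 0 0;0 0 0 0 0'; python3 - <<'E'
from h import *
print(tool(rk(.072,.1575,.288),118))
w=cam("wrist");cv2.imwrite("pics/w13.png",w["img"])
a,b=proj(w,rk(.037,.1575,.307)),proj(w,rk(.087,.1575,.307));print(a,b)
g=cv2.cvtColor(w["img"],cv2.COLOR_BGR2GRAY)
for r in (150,165,180): print(r,g[r,225:295:3])
E
```

```text
time: 46.25
ee_pos: [0.5143, 0.1507, 0.4111]
eef_rot: [-0.241, 0.971, -0.0, -0.0]
ft_force: [0.6, -0.0, 0.1]
width: 0.0433
grip_force: 0.0
{'shift': array([-0.006, -0.002,  0.615]), 'yhead': np.float64(117.9), 'turn': np.float64(-0.001)}
[255.67984676 159.58323117] [255.71662318 206.92218638]
150 [111 112 114 117  93  93  46  47  44  41  41  42  41  52 171 171 168 169
 170 163 168 165 166 167]
165 [177 178 177 178 179 178 180 179 170   0   7  15  46  37 173 169 170 164
 165 165 165 165 173 168]
180 [174 178 178 179 178 179 178 179 180   1   8   6   1  85 163 167 166 169
 168 159 163 164 166 172]
```

```bash
python3 -m crank '0 0 0.2 0 0;0 0 0.2 0 0;0 0 0.15 0 0;0 0 0.065 0 0;0 0 0 0 -1;0 0 0 0 -1;0 0 0 0 -1;0 0 0 0 -1;0 0 0 0 -1;0 0 0 0 -1' 10; python3 - <<'E'
from h import *
s=read_state();print(s["width"],s["grip_force"]);d=s["ee_pos"]-rk(0,0,0);a=np.radians(H)
yp=-d[0]*np.sin(a)+d[1]*np.cos(a);ph0=np.arccos((.122-yp)/.225);print(yp,ph0,s["ee_pos"][2]+.019-.085-.225*np.sin(ph0))
R_=R.from_quat(s["eef_rot"]).as_matrix();prev=None
for ph in np.linspace(ph0,.08,17):
    g=rk(.072,.122-.225*np.cos(ph),.085+.225*np.sin(ph)-.019)
    if prev is not None: print(round(ph,2),np.round(R_.T@(g-prev)/.2,3))
    prev=g
E
```

```text
time: 47.3
ee_pos: [0.5151, 0.1502, 0.289]
eef_rot: [-0.241, 0.97, 0.0, 0.001]
ft_force: [0.6, 0.1, 5.5]
width: 0.0135
grip_force: 10.0
0.013535398825081733 10.000298917293549
0.15714493753335737 1.7276382951786073 0.0007985141919626682
1.62 [-0.    -0.115 -0.012]
1.52 [-0.    -0.116 -0.   ]
1.42 [-0.    -0.115  0.012]
1.32 [-0.    -0.113  0.023]
1.21 [-0.    -0.11   0.035]
1.11 [-0.    -0.106  0.046]
1.01 [-0.    -0.101  0.057]
0.9 [ 0.    -0.095  0.067]
0.8 [ 0.    -0.087  0.076]
0.7 [ 0.    -0.079  0.085]
0.59 [ 0.    -0.07   0.092]
0.49 [ 0.    -0.06   0.099]
0.39 [ 0.    -0.049  0.105]
0.29 [ 0.    -0.038  0.109]
0.18 [ 0.    -0.027  0.113]
0.08 [ 0.    -0.015  0.115]
```

```bash
python3 -m crank '0 -0.115 -0.012 0 -1;0 -0.116 0 0 -1;0 -0.115 0.012 0 -1;0 -0.113 0.023 0 -1;0 -0.11 0.035 0 -1;0 -0.106 0.046 0 -1;0 -0.101 0.057 0 -1;0 -0.095 0.067 0 -1;0 -0.087 0.076 0 -1;0 -0.079 0.085 0 -1'; python3 -m crank '0 -0.07 0.092 0 -1;0 -0.06 0.099 0 -1;0 -0.049 0.105 0 -1;0 -0.038 0.109 0 -1;0 -0.027 0.113 0 -1;0 -0.015 0.08 0 -1;0 0 0 0 -1;0 0 0 0 -1';python3 - <<'E'
from h import *
print(tool(rk(.072,-.103,.066),118))
E
```

```text
time: 48.3
ee_pos: [0.6123, -0.034, 0.21]
eef_rot: [-0.241, 0.97, 0.0, 0.0]
ft_force: [0.1, 1.0, -0.3]
width: 0.0137
grip_force: 10.0
time: 49.1
ee_pos: [0.6356, -0.0787, 0.0904]
eef_rot: [-0.242, 0.97, 0.0, -0.001]
ft_force: [-2.1, 1.7, -0.9]
width: 0.0134
grip_force: 10.0
{'shift': array([-0.009, -0.008,  0.122]), 'yhead': np.float64(118.0), 'turn': np.float64(-0.001)}
```

```bash
python3 -m crank '0 -0.004 0.04 0 -1;0 -0.004 0.04 0 -1;0 0 0.03 0 -1;0 0 0.02 0 -1;0 0 0.01 0 -1;0 0 0 0 -1;0 0 0 0 -1;0 0 0 0 -1' 30
```

```text
time: 49.9
ee_pos: [0.6367, -0.0795, 0.0643]
eef_rot: [-0.242, 0.97, 0.001, 0.0]
ft_force: [-7.9, 5.3, 11.2]
width: 0.0133
grip_force: 30.0
```

```bash
python3 -m crank '0 0 0.02 0 -1;0 0 0.01 0 -1;0 0 0 0 -1;0 0 0 0 -1'; python3 -m crank '0 0 -0.02 0 -1;0 0 0 0 0;0 0 0 0 0;0 0 0 0 0;0 0 0 0 0;0 0 -0.2 0 0;0 0 -0.2 0 0;0 0 -0.2 0 0;0 0 -0.2 0 0;0 0 -0.2 0 0' 20; python3 - <<'E'
from h import *
w=cam("wrist");g=w["img"]
for z in (.085,.095): print(proj(w,rk(.037,-.103,z)),proj(w,rk(.087,-.103,z)))
print(tool(rk(-.085,0,.2),28))
s=cam("scene");cv2.imwrite("pics/s14.png",s["img"])
import sys
for c,n in((s,"scene"),(w,"wrist")):
    a,b=proj(c,rk(.040,-.103,.085)),proj(c,rk(.087,-.103,.085))
    m=cv2.inRange(c["img"],(0,0,0),(28,28,28));x,y=int(min(a[0],b[0]))-8,int(min(a[1],b[1]))-8
    W,Hh=int(abs(a[0]-b[0]))+16,int(abs(a[1]-b[1]))+16
    pts=cv2.findNonZero(m[y:y+Hh,x:x+W]); 
    if pts is not None: print(n,a,b,cv2.boundingRect(pts),(x,y),len(pts))
E
```

```text
time: 50.3
ee_pos: [0.6374, -0.0791, 0.0588]
eef_rot: [-0.242, 0.97, 0.001, 0.001]
ft_force: [-5.9, 5.6, 12.7]
width: 0.0129
grip_force: 30.1
time: 51.3
ee_pos: [0.6366, -0.0809, 0.2625]
eef_rot: [-0.241, 0.971, -0.0, 0.0]
ft_force: [0.5, 0.8, 0.9]
width: 0.0435
grip_force: 0.0
[256.86976411 152.01873776] [256.85461714 190.07006215]
[256.90012709 152.94005423] [256.88339184 192.03031319]
{'shift': array([0.787, 0.527, 0.34 ]), 'yhead': np.float64(117.9), 'turn': np.float64(0.999)}
scene [237.44450804 227.47851957] [251.4145316  232.38693914] (0, 0, 29, 20) (229, 219) 204
wrist [256.86882238 154.38449391] [256.85461714 190.07006215] (4, 8, 10, 37) (248, 146) 362
```

```bash
python3 -m crank '0 0 0 0 -1;0 0 0 0 -1;0 0 0 0 -1;0 0 0 0 -1;0 0 0.2 0 -1;0 0 0.2 0 -1;0 0 0.2 0 -1;0 0 0.15 0 -1;0 0 0 0 -1;0 0 0 0 -1' 20; python3 -m crank '0 0 0.04 0 -1;0 0 0.02 0 -1;0 0 0.02 0 -1;0 0 0 0 -1;0 0 0 0 -1'
```

```text
time: 52.4
ee_pos: [0.6369, -0.0807, 0.1112]
eef_rot: [-0.241, 0.97, -0.0, -0.0]
ft_force: [-0.4, -0.2, 1.4]
width: 0.0005
grip_force: 0.0
time: 52.9
ee_pos: [0.637, -0.0806, 0.095]
eef_rot: [-0.241, 0.97, 0.0, 0.0]
ft_force: [-0.0, -0.3, 0.2]
width: 0.0003
grip_force: 0.0
```

```bash
python3 -m crank '0 0 0.02 0 -1;0 0 0.01 0 -1;0 0 0 0 -1';python3 -m crank '0 0 0.02 0 -1;0 0 0.02 0 -1;0 0 0 0 -1;0 0 0 0 -1'; python3 -m crank '0 0 0.02 0 -1;0 0 0.02 0 -1;0 0 0 0 -1;0 0 0 0 -1'
```

```text
time: 53.2
ee_pos: [0.6366, -0.0805, 0.0883]
eef_rot: [-0.241, 0.97, 0.0, -0.0]
ft_force: [0.1, -0.0, 0.2]
width: 0.0002
grip_force: 0.0
time: 53.6
ee_pos: [0.6377, -0.0804, 0.082]
eef_rot: [-0.241, 0.97, 0.0, 0.001]
ft_force: [-1.4, 1.5, 9.6]
width: 0.0007
grip_force: 4.6
time: 54.0
ee_pos: [0.6381, -0.0802, 0.0743]
eef_rot: [-0.241, 0.97, 0.0, 0.001]
ft_force: [-2.3, 1.5, 12.3]
width: 0.0004
grip_force: 5.3
```

```bash
python3 -m crank '0 0 -0.2 0 0;0 0 -0.25 0 0;0 0 -0.25 0 0;0 0 -0.25 0 0;0 0 -0.25 0.09 0;0 0 0 0.09 0;0 0 0 0.09 0;0 0 0 0.09 0;0 0 0 0.09 0;0 0 0 0.09 0'; python3 -m crank '0 0 0 0.09 0;0 0 0 0.09 0;0 0 0 0.09 0;0 0 0 0.09 0;0 0 0 0.09 0;0 0 0 0.01 0;0 0 0 0 0'; python3 - <<'E'
from h import *
print(tool(rk(-.071,-.02,.3),28))
w=cam("wrist");s=cam("scene");t=cam("top")
o=np.zeros((420,800,3),np.uint8);o[:,:400]=cv2.resize(s["img"][165:270,190:290],(400,420));o[:307,400:]=cv2.resize(w["img"],(400,300)).repeat(1,0)[:307] if 0 else cv2.resize(w["img"],(400,307))
cv2.imwrite("pics/s15.png",o)
E
```

```text
time: 55.0
ee_pos: [0.6369, -0.0806, 0.3125]
eef_rot: [0.182, 0.983, 0.0, -0.0]
ft_force: [0.4, -0.5, -0.1]
width: 0.0436
grip_force: 0.0
time: 55.7
ee_pos: [0.6369, -0.0805, 0.3125]
eef_rot: [0.514, 0.858, -0.0, -0.0]
ft_force: [0.2, -0.0, -0.2]
width: 0.0433
grip_force: 0.0
{'shift': array([ 0.42 , -0.706,  0.063]), 'yhead': np.float64(28.1), 'turn': np.float64(0.001)}
```

View pics/s15.png

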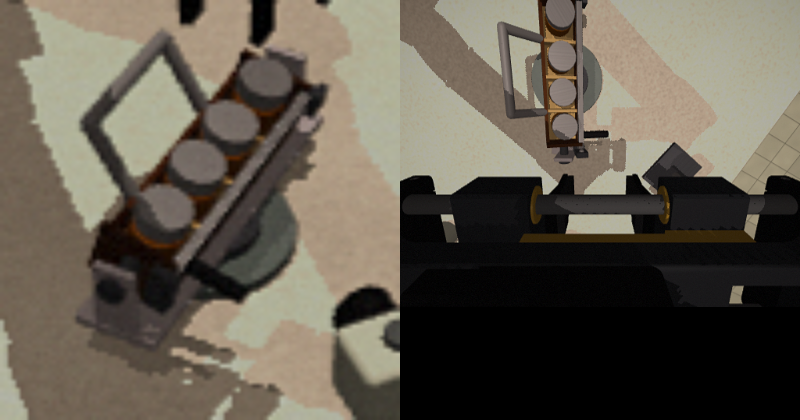

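The scene view shows the rack tipped about 0.25 rad by my press, the bar lying along the front wall (shut), and all jars in place. I'll re-level with the handle first.

```bash
python3 - <<'E'
from h import *
w=cam("wrist");s=cam("scene")
a,_=tri([s,w],[(231.75,174.8),(132,31)]);b,_=tri([s,w],[(212.7,195.5),(141,141)])
print(a,b,_);m=(a+b)/2;d=a-b;print(m,np.degrees(np.arctan2(d[1],d[0])))
v=m[:2]-C;h=np.radians(H);print(v@[np.cos(h),np.sin(h)],v@[-np.sin(h),np.cos(h)],tool((m[0],m[1],.3),28))
E
```

```text
[0.43305083 0.00346612 0.13176615] [ 0.49021498 -0.10643489  0.13634989] [array([-0.6, -0.3]), array([ 1.8, -0.3])]
[ 0.46163291 -0.05148438  0.13405802] 117.48084370336224
-0.07067485014989087 0.0041853542452638 {'shift': array([ 0.54 , -0.705,  0.064]), 'yhead': np.float64(28.0), 'turn': np.float64(0.0)}
```

```bash
python3 -m crank '0.13 -0.176 0 0 0;0.13 -0.176 0 0 0;0.13 -0.176 0 0 0;0.13 -0.177 0 0 0;0 0 0.2 0 0;0 0 0.2 0 0;0 0 0.2 0 0;0 0 0.2 0 0;0 0 0.17 0 0;0 0 0 0 0' 40; python3 -m crank '0 0 0 0 -1;0 0 0 0 -1;0 0 0 0 -1;0 0 0 0 -1;0 0 0 0 -1;0 0 0 0 -1'; python3 -m crank '0 -0.02 0.025 0 -1;0 -0.02 0.027 0 -1;0 -0.018 0.027 0 -1;0 -0.01 0.02 0 -1;0 0 0.015 0 -1;0 0 0 0 -1;0 0 0 0 -1;0 0 0 0 -1'
```

```text
time: 56.95
ee_pos: [0.4609, -0.0549, 0.1156]
eef_rot: [0.515, 0.857, -0.002, -0.002]
ft_force: [-1.0, -0.0, 0.7]
width: 0.0436
grip_force: 0.0
time: 57.55
ee_pos: [0.4642, -0.0545, 0.1193]
eef_rot: [0.516, 0.857, 0.001, 0.0]
ft_force: [0.4, 0.8, 5.1]
width: 0.0124
grip_force: 39.9
time: 58.35
ee_pos: [0.451, -0.0615, 0.0965]
eef_rot: [0.516, 0.857, -0.0, -0.001]
ft_force: [-8.9, -0.8, 16.8]
width: 0.0122
grip_force: 38.4
```

```bash
python3 -m crank '0 0 0.015 0 -1;0 0 0.015 0 -1;0 0 0 0 -1;0 0 0 0 -1;0 0 0 0 -1'
```

```text
time: 58.85
ee_pos: [0.4517, -0.0627, 0.0919]
eef_rot: [0.516, 0.856, -0.0, -0.0]
ft_force: [-15.2, -5.0, 37.6]
width: 0.0115
grip_force: 37.5
```

```bash
python3 -m crank '0 0 -0.03 0 -1;0 0 0 0 0;0 0 0 0 0;0 0 0 0 0;0 0 0 0 0' 55; python3 - <<'E'
from h import *
print(tool(rk(-.085,0,.101),28))
E
```

```text
time: 59.35
ee_pos: [0.4513, -0.0611, 0.0958]
eef_rot: [0.516, 0.857, -0.0, -0.0]
ft_force: [0.0, 0.0, 0.2]
width: 0.035
grip_force: 0.0
{'shift': array([-0.003, -0.003, -0.026]), 'yhead': np.float64(27.9), 'turn': np.float64(-0.001)}
```

```bash
python3 -m crank '-0.002 -0.002 -0.026 0 0;0 0 0 0 -1;0 0 0 0 -1;0 0 0 0 -1;0 0 0 0 -1;0 0 0 0 -1;0 0 0 0 -1' 55; python3 -m crank '0.0289 0.001 0 0.0433 -1;0.0289 0.001 0 0.0433 -1;0.0289 0.001 0 0.0433 -1;0.0289 0.001 0 0.0433 -1;0.0289 0.001 0 0.0433 -1;0.0289 0.001 0 0.0433 -1;0.0289 0.001 0 0.0433 -1;0.0289 0.001 0 0.0433 -1;0.0289 0.001 0 0.0433 -1;0.0289 0.001 0 0.0433 -1'; python3 -m crank '0 0 0 0 -1;0 0 0 0 -1;0 0 0 0 -1'; python3 - <<'E'
from h import *
print(tool(rk(-.085,0,.101,-11.1),-11.1))
E
```

```text
time: 60.05
ee_pos: [0.4533, -0.0606, 0.1014]
eef_rot: [0.515, 0.857, 0.001, 0.002]
ft_force: [11.0, 4.2, -8.9]
width: 0.0121
grip_force: 55.2
time: 61.05
ee_pos: [0.4447, -0.0068, 0.1013]
eef_rot: [0.773, 0.634, 0.001, 0.002]
ft_force: [10.2, -7.7, -7.8]
width: 0.0123
grip_force: 55.0
time: 61.35
ee_pos: [0.4449, -0.0058, 0.1013]
eef_rot: [0.772, 0.636, 0.001, 0.002]
ft_force: [11.3, -0.5, -9.5]
width: 0.0121
grip_force: 55.2
{'shift': array([-0.001, -0.011,  0.002]), 'yhead': np.float64(-11.1), 'turn': np.float64(0.0)}
```

```bash
python3 -m crank '0 0.0124 -0.022 0 -1;0 0.0135 -0.0213 0 -1;0 0.0146 -0.0206 0 -1;0 0.0157 -0.0197 0 -1;0 0.0167 -0.0189 0 -1;0 0.0176 -0.018 0 -1;0 0.0185 -0.0171 0 -1;0 0.0195 -0.016 0 -1;0 0.0202 -0.015 0 -1;0 0.021 -0.014 0 -1'; python3 -m crank '0 0 0 0 -1;0 0 0 0 -1;0 0 0 0 -1;0 0 0 0 -1'; python3 - <<'E'
from h import *
print(tool(rk(-.051,0,.1375,-11.1),-11.1))
E
```

```text
time: 62.35
ee_pos: [0.4742, -0.0123, 0.1337]
eef_rot: [0.772, 0.636, -0.002, -0.0]
ft_force: [12.3, 0.9, -45.1]
width: 0.012
grip_force: 58.3
time: 62.75
ee_pos: [0.4747, -0.0124, 0.1341]
eef_rot: [0.772, 0.636, -0.002, 0.0]
ft_force: [16.7, 0.3, -44.8]
width: 0.0122
grip_force: 58.1
{'shift': array([ 0.002,  0.006, -0.017]), 'yhead': np.float64(-11.1), 'turn': np.float64(0.001)}
```

```bash
python3 -m crank '0 0.004 -0.01 0 -1;0 0 0 0 -1;0 0 0 0 0;0 0 0 0 0;0 0 0 0 0;0 0 0 0 0' 20; python3 -m crank '0 0 -0.1 0 0;0 0 -0.2 0 0;0 0 -0.25 0 0;0 0 -0.25 0 0;-0.2 -0.05 -0.1 0 0;-0.2 -0.05 0 0 0;-0.2 -0.05 0 0 0;-0.2 -0.05 0 0 0;-0.1 0 0 0 0;0 0 0 0 0'; python3 - <<'E'
from h import *
t=cam("top");s=cam("scene");w=cam("wrist")
h=-11.1;a=np.radians(h)
def rp(th,x,y,z): # tilted rack point -> world
    return rk(x*np.cos(th)+z*np.sin(th),y,.075-x*np.sin(th)+z*np.cos(th),h)
# cap circles seen vs. predicted at tilt .524
for y in(.087,.029,-.029,-.087):
    P=rp(.524,0,y,.033)
    for n,c in(("w",w),("s",s)): print(n,np.round(proj(c,P),1),"ellipse prediction")
for n,c in (("w",w),("s",s)):
    cv2.imwrite(f"pics/f_{n}.png",c["img"])
    q=[proj(c,rp(.524,-.085,y,.045)) for y in(.06,-.06)];print(n,"handle",np.round(q,1))
    m=(q[0]+q[1])/2;d=q[1]-q[0];nrm=np.array([-d[1],d[0]])/np.linalg.norm(d)
    g=cv2.cvtColor(c["img"],cv2.COLOR_BGR2GRAY)
    for f in(.3,.5,.7):
        p=q[0]+f*d;print(f,[int(g[int(round((p+k*nrm)[1])),int(round((p+k*nrm)[0]))]) if 0<=(p+k*nrm)[1]<384 and 0<=(p+k*nrm)[0]<512 else -1 for k in range(-12,13)])
E
```

```text
time: 63.35
ee_pos: [0.4776, -0.0121, 0.1401]
eef_rot: [0.772, 0.636, 0.0, 0.0]
ft_force: [0.5, -0.5, -0.3]
width: 0.0376
grip_force: 0.0
time: 64.35
ee_pos: [0.4026, -0.1842, 0.3201]
eef_rot: [0.773, 0.634, 0.001, -0.0]
ft_force: [-0.1, 0.3, -0.3]
width: 0.0433
grip_force: 0.0
w [345.1 -50.5] ellipse prediction
s [268.1 195. ] ellipse prediction
w [340.9   5.8] ellipse prediction
s [251.6 199.8] ellipse prediction
w [337.1  57.2] ellipse prediction
s [234.8 204.7] ellipse prediction
w [333.6 104.2] ellipse prediction
s [217.5 209.8] ellipse prediction
w handle [[293.3 -51. ]
 [289.2  76.3]]
0.3 [-1, -1, -1, -1, -1, -1, -1, -1, -1, -1, -1, -1, -1, -1, -1, -1, -1, -1, -1, -1, -1, -1, -1, -1, -1]
0.5 [25, 26, 23, 23, 21, 21, 75, 88, 94, 98, 107, 114, 122, 111, 102, 95, 87, 74, 57, 94, 93, 91, 91, 133, 161]
0.7 [32, 27, 26, 22, 23, 24, 93, 87, 93, 99, 109, 117, 127, 112, 105, 95, 88, 75, 56, 56, 57, 57, 57, 55, 55]
s handle [[251.7 172.2]
 [217.  181.7]]
0.3 [165, 170, 166, 169, 164, 164, 169, 165, 173, 96, 32, 66, 106, 127, 167, 166, 162, 163, 167, 169, 169, 166, 162, 161, 161]
0.5 [167, 166, 165, 166, 166, 165, 167, 168, 172, 104, 32, 60, 102, 104, 168, 170, 167, 161, 168, 165, 165, 168, 160, 162, 163]
0.7 [167, 165, 165, 164, 168, 166, 165, 165, 175, 114, 33, 57, 88, 100, 159, 165, 167, 164, 162, 165, 162, 165, 164, 165, 164]
```

```bash
python3 - <<'E'
from h import *
s=cam("scene");w=cam("wrist");h=-11.1
def rp(th,x,y,z): return rk(x*np.cos(th)+z*np.sin(th),y,.075-x*np.sin(th)+z*np.cos(th),h)
for n,c in(("w",w),("s",s)):
    q=[proj(c,rp(.524,-.085,y,.045)) for y in(.06,-.06)];d=q[1]-q[0];nrm=np.array([-d[1],d[0]])/np.linalg.norm(d)
    print(n,"px per .05 rad",(proj(c,rp(.574,-.085,0,.045))-proj(c,rp(.524,-.085,0,.045)))@nrm)
def ends(c,b,e):
    a,b=proj(c,b),proj(c,e);return np.round(a,1),np.round(b,1)
print("peg shut",ends(s,rp(.524,.037,-.103,.01),rp(.524,.087,-.103,.01)))
f=.10;print("peg at keeper .1",ends(s,rp(.524,.037,.122-.225*np.cos(f),.01+.225*np.sin(f)),rp(.524,.087,.122-.225*np.cos(f),.01+.225*np.sin(f))))
m=cv2.inRange(s["img"],(0,0,0),(45,45,45))
for r in range(216,240,2): print(r,''.join('#' if v else '.' for v in m[r,195:260]))
E
```

```text
w px per .05 rad -4.144933224143249
s px per .05 rad -0.2523442558896489
peg shut (array([215.6, 224.5]), array([221.1, 239.3]))
peg at keeper .1 (array([217.1, 222.1]), array([222.6, 237.1]))
216 #.....##########.##.........#.....########........#########......
218 .....#############..########...............#########.............
220 ###..######################.........#########....................
222 ###......#######.............###########.....................####
224 .......###....##.......#########......................###########
226 ......####.#....#########.......................##############...
228 .......#################.................###############.........
230 ........######......#####..........#################.............
232 .....................#####..##############......................#
234 .....................#####...######..........................##..
236 ......................#####.....#####...................####.....
238 .......................#####........####################.........
```

```bash
python3 -c "
from bench import workorder
print(workorder.close_job())"
```

```text
the job is handed in; nothing more can be done
None
```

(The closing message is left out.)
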